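# Book a carton order out to bay five

## Task

Put every orange-topped carton on the bench into the blue tray, each down on the tray's floor, and set the bay selector dial to bay five, that is five clicks clockwise from its stop at the red tick. With both done, squeeze the scan gun's red trigger fully, hold it for about half a second and let it go, never pulling it while the dial is off bay five; afterwards turn the dial back to its stop. Leave the grey cartons and everything else where they are.

Things in the scene. Friction and masses are not known exactly. Their poses are not given: they have to be found in the camera images.
- carton1_center (a point): centre of a small closed white carton with an orange top band, 52 (its x) x 42 (its y) x 50 mm high (z), about 0.16 kg, loose on the bench; None from the start if this start does not have it
- carton2_center (a point): centre of a small closed white carton with an orange top band, 52 (its x) x 42 (its y) x 50 mm high (z), about 0.16 kg, loose on the bench; None from the start if this start does not have it
- carton3_center (a point): centre of a small closed white carton with an orange top band, 52 (its x) x 42 (its y) x 50 mm high (z), about 0.16 kg, loose on the bench; None from the start if this start does not have it
- carton4_center (a point): centre of a small closed white carton with an orange top band, 52 (its x) x 42 (its y) x 50 mm high (z), about 0.16 kg, loose on the bench; None from the start if this start does not have it
- grey1_center (a point): centre of a grey carton with a dark purple top band, same size as the orange-topped ones, loose; not part of the order
- grey2_center (a point): centre of a grey carton with a dark purple top band, same size as the orange-topped ones, loose; not part of the order
- tray: open blue dispatch tray fixed to the bench, 180 (x) x 230 (y) mm outside, walls 4 mm thick and 20 mm high, floor 4 mm thick; origin at the centre of its underside, z up
- dial_grip (a point): point on the dial's upright axis, 74 mm above the bench, at mid-height of its black bar grip, which is 14 mm wide, 44 mm long and spans 54 to 86 mm above the bench. x axis: along the bar, white pointer end at -x; it turns with the dial. The dial sits on a grey console 140 x 160 x 45 mm high with nine ticks round it
- dial (a joint): bay selector angle in rad: 0 at its stop (pointer on the single red tick), growing clockwise seen from above; eight clicks of 30 degrees (0.524 rad) to the far stop at 4.19, one white tick per click. Let go, it springs into the nearest click; passing a click takes about 0.04 N m. At the start it rests on a click from 0 to 4
- scanner: grey and yellow scan gun clamped on its side on a steel stand, all fixed; origin under the stand, on the bench. The barrel lies along y at x = 8 to 52 mm, y = -80 to 35 mm, its wider head at x = 0 to 60, y = 35 to 85 mm, top 110 mm above the bench. The grip runs from the barrel towards -x to x = -105 mm
- squeeze (a point): fixed point between the gun's grip and its red trigger, 85 mm above the bench. x axis along the grip, barrel towards +x; y axis across, from grip to trigger. Grip: plain back at y = -29 mm, front at -5 mm. Trigger's outer face here: +29 mm released, about +10 mm fully squeezed. Grip is 30, trigger 22 mm high, centred at this height, 55 mm free below
- trigger (a joint): scan trigger angle in rad: 0 released, 0.38 fully squeezed to its stop; sprung, about 6 N on its blade near the squeeze point when full; hinged about an upright axis 40 mm from the squeeze point towards +x
- mug: blue mug 80 mm across, 90 mm high, bystander; origin under its centre
- tape_roll: roll of brown packing tape 100 mm across, 48 mm high, bystander; origin under its centre
- oiler: small oil bottle 48 mm across, 110 mm high, bystander; origin under its centre
Mind the look-alikes: they are no part of the job. What is shaped like the scanner but pink is not meant.

How it is judged:
By the outcome, as a careful person would: the job done as asked, in the order asked, and still so for the second after the job is handed in, with the robot touching nothing.
Of carton1, carton2, carton3, carton4 only 3 to 4 are there at a start; the rules pass over those that are not, and their reading is None.
At some moment in a run one of carton1, carton2, carton3, carton4 may be knocked a few centimetres aside while the robot is not near it.
Once in a run the grip may slacken for a moment while it holds something.
It also fails if it takes over 210 s, if anything falls off the work surface, if the arm or the gripper's body presses on something with over 40 N, if the wrist force passes 120 N, or if a joint passes its speed limit or range.

## Robot

A 6-joint arm with a two-finger parallel gripper is mounted at the origin on the work surface. World frame = base frame: x ahead of the robot, y to its left, z up, the work surface at z = 0. Lengths are in m, angles in degrees, forces in N, time in s.
With the tool pointing down it reaches from about 0.375 to 0.9 m from the base axis. Payload 3.1 kg.
Tool frame: the origin (TCP) lies at the very end of the fingers, on their centre line; the grasp point (between the pads) lies 19 mm behind it; z points along the fingers, y is the line along which they close (so a half turn about z gives the same grasp; the last joint's range is limited). The gripper opens to 87 mm and grips with 3 to 60 N. Pads are 19 mm wide; open, the fingers measure 117 mm over their backs; the gripper's body (75 mm by 190 mm) begins 51 mm behind the grasp point.
Start: joints at [-79.899, 30.224, 82.088, -0, 67.689, -10.227], TCP at [0.217, -0.586, 0.193] pointing down, gripper open.
Joint ranges: [-176.69, 176.69], [-43.24, 126.21], [12.49, 139.97], [-82, 262], [0, 151.66], [-163.58, 163.58]. Speed limits (degrees/s): [159.86, 159.86, 180, 180, 180, 180].

## Interface

Orientations are given as a 3x3 rotation matrix whose columns are the frame's x, y, z axes.
In Python, from rig import * gives the robot as it stands.
- The arm moves only by the tool jog_arm, never from a script. Its arguments are lists of equal length, an entry for each row: "delta_pos": the shift along the world's x, y, z in cm, a list of three; "turn": the turn about the world's z in degrees; "grip": the closure, from 0 (fully open) to 1 (shut). In form: {"delta_pos": [[x, y, z], ...], "turn": [turn, ...], "grip": [grip, ...]}. A call has 1 to 12 rows; each row is the pose to reach, as a shift and turn from the pose commanded when the call began; what a row does not reach only later rows make up. A row lasts 1/8 s, in which the tool goes at most 62.5 mm and 10.7 degrees, less where a joint would pass 70% of its speed; a pose out of reach is approached as far as the arm can. A call with a gripper value outside its range is refused whole. The fingers move at their own pace and stop on an object; the grip force is fixed at half the most. Time passes only in rows, so rows that repeat a pose let the fingers close. It gives the time, the measured TCP pose, the force, the opening and the grip force at its end, in the units of the state.
- read_state(): the state, without advancing time (a new reading comes with each control period).
- capture(name): name is "side" or "top"; returns a dict with "color" (384x512x3 uint8, blue, green, red), "fovy" (degrees; the focal length in pixels is half the picture's height over the tangent of half this angle, whatever the lens; pixels are square), "cx", "cy" (the principal point, pixels), "camera_from_world" (4x4, takes a point from world to camera coordinates). Camera axes: x right, y up, looking along -z (the intrinsics and any distortion apply to the point x, -y, -z); pixel columns grow to the right and rows downward; lengths in m; the calibration is good to about 2 mm. A picture is of the moment at which its call begins. There is no depth.
- hand_in(): hands the job in; it is judged then, once.
The state is a dict: "time_s": time; "joint_positions": joint angles; "qvel": joint speeds; "tau": joint torques, N m; "position": TCP position; "tcp_rot": TCP orientation; "force": force on the tool from outside, world axes, zero at the start; "moment": the same for the moment, N m; "opening": opening from 0.0 (shut) to 1.0 (fully open); "grasp_force": force on a finger pad.
Only numpy, scipy, OpenCV 4.12 (cv2) and the standard library are available. Lean on these libraries where they do the work, as an engineer would, in place of code of your own. Each camera call takes 0.05 s, during which the arm holds its last target. There are 200 camera calls.

## Working session

There is one attempt and no reset: what is moved stays moved. The work goes in short steps, Python scripts to look and compute and a tool call to move; the robot and the scene stay as the last step left them, time stands still between calls to the robot, and variables do not carry over. Pictures are saved under pics/ and viewed, at most 14 in all, crops included, and the job is handed in when it is done.

Besides the shell and the picture viewer there is one more tool, called after "Call:" by a JSON object that holds its "op" and its "data". jog_arm: Moves the arm, as the interface text tells. Its arguments: {"type":"object","properties":{"delta_pos":{"type":"array"},"turn":{"type":"array"},"grip":{"type":"array"}},"required":["delta_pos","turn","grip"]}

```bash
ls; mkdir -p pics
python3 - <<'E'
from rig import *
import cv2,numpy as np
for n in("top","side"):
    c=capture(n); cv2.imwrite(f"pics/{n}0.png",c["color"]); print(n,{k:v for k,v in c.items() if k!="color"})
    np.save(f"pics/{n}0.npy",c,allow_pickle=True)
s=read_state();print(s["position"],s["opening"],s["tcp_rot"])
E
```

```text
pics
top {'fovy': 44.541005854040904, 'cx': 252.32812777371842, 'cy': 190.81934825742152, 'camera_from_world': array([[ 0.03000842, -0.99947848,  0.01192749, -0.18862369],
       [ 0.99586568,  0.03091926,  0.08541403, -0.48377363],
       [-0.08573827,  0.00931504,  0.99627415, -1.49473378],
       [ 0.        ,  0.        ,  0.        ,  1.        ]])}
side {'fovy': 49.462069477734474, 'cx': 253.0253779088726, 'cy': 193.15560889856056, 'camera_from_world': array([[ 0.99935481, -0.03504277,  0.00787166, -0.51027495],
       [ 0.01996373,  0.72417275,  0.68932959,  0.05045146],
       [-0.02985646, -0.68872769,  0.7244051 , -1.6801462 ],
       [ 0.        ,  0.        ,  0.        ,  1.        ]])}
[ 0.21705112 -0.58535443  0.19216164] 1.0028386749617955 [[ 9.37700224e-01  3.47445200e-01 -3.50065931e-04]
 [ 3.47445219e-01 -9.37698367e-01  1.89518772e-03]
 [ 3.30217624e-04 -1.89874668e-03 -9.99998143e-01]]
```

View pics/top0.png

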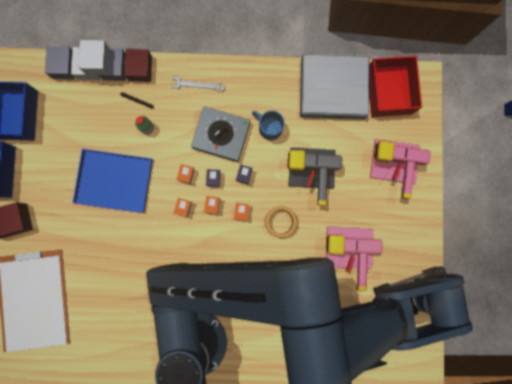

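View pics/side0.png

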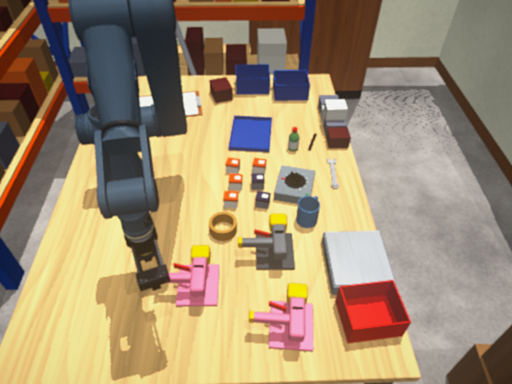

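The top view shows the orange cartons at about (186,174), (183,207), (212,205) and (242,212). The grey cartons are at (213,178) and (245,175), the tray at (114,181), the dial at (220,132), and the grey gun at (315,165).

Look-alikes: pink guns at (402,162) and (355,248), the red tray at (395,85), the blue bins at (15,110) and (5,170), and the two purple-topped grey cartons. By the description I choose the grey/yellow gun, the flat blue tray and the orange tops. Next I'll check that choice in a crop and measure.

```bash
cat > h.py <<'E'
import cv2,numpy as np
def K(c): f=192/np.tan(np.radians(c["fovy"]/2)); return f
def ray(c,uv):
    M=c["camera_from_world"];R=M[:3,:3];o=-R.T@M[:3,3]
    d=np.array([(uv[0]-c["cx"])/K(c),-(uv[1]-c["cy"])/K(c),-1]);return o,R.T@d
def plane(c,uv,z):
    o,d=ray(c,uv);return o+d*(z-o[2])/d[2]
def proj(c,p):
    M=c["camera_from_world"];q=M[:3,:3]@np.asarray(p,float)+M[:3,3]
    return np.array([c["cx"]+K(c)*q[0]/-q[2],c["cy"]-K(c)*q[1]/-q[2]])
def blobs(c,lo,hi,amin=30):
    hsv=cv2.cvtColor(c["color"],cv2.COLOR_BGR2HSV);m=cv2.inRange(hsv,lo,hi)
    cs,_=cv2.findContours(m,cv2.RETR_EXTERNAL,cv2.CHAIN_APPROX_NONE)
    return [k for k in cs if cv2.contourArea(k)>amin]
def rectw(c,k,z):
    P=np.array([plane(c,p[0],z)[:2] for p in k],np.float32)*1000
    (x,y),(w,h),a=cv2.minAreaRect(P);return np.round([x,y,w,h,a],1)
OR=((4,140,120),(16,255,255));BL=((108,150,60),(125,255,255))
def tri(ca,ua,cb,ub):
    (o,d),(p,e)=ray(ca,ua),ray(cb,ub)
    t=np.linalg.lstsq(np.c_[d,-e],p-o,rcond=None)[0];a,b=o+d*t[0],p+e*t[1];return (a+b)/2,np.linalg.norm(a-b)
E
python3 - <<'E'
from h import *
T=np.load("pics/top0.npy",allow_pickle=True).item();S=np.load("pics/side0.npy",allow_pickle=True).item()
for n,c in(("top",T),("side",S)):
    print(n)
    for k in blobs(c,*OR): 
        m=k[:,0].mean(0); print("or",m.round(1),rectw(c,k,.05))
    for k in blobs(c,*BL,150): print("bl",k[:,0].mean(0).round(1),cv2.contourArea(k),rectw(c,k,.02))
    for k in blobs(c,(22,150,120),(32,255,255),40): print("yel",k[:,0].mean(0).round(1),rectw(c,k,.11))
    for k in blobs(c,(125,40,20),(150,255,120),20): print("pur",k[:,0].mean(0).round(1),rectw(c,k,.05))
g=lambda im,x,y,w,h,s:cv2.resize(im[y:y+h,x:x+w],None,fx=s,fy=s,interpolation=cv2.INTER_CUBIC)
cv2.imwrite("pics/crop1.png",g(T["color"],165,95,190,140,4))
cv2.imwrite("pics/crop2.png",g(S["color"],215,150,110,125,4.8))
E
```

```text
top
or [470.6 379.7] [ -77.6 -868.5   18.   168.     1.5]
or [  6.1 258. ] [253.  586.2  11.9  40.8   9.8]
or [ 61.9 288.9] [150.3 401.6 286.2  58.6  20.4]
or [241.1 211.5] [ 420.2 -140.1   46.1   54.1   83.6]
or [181.8 206.7] [428.3  47.8  44.3  52.4  75.8]
or [211.5 204. ] [438.6 -45.9  45.2  53.7  83.6]
or [184.8 172.9] [535.6  43.2  43.3  52.6  78.5]
or [418.8  84.2] [ 852.6 -704.   159.8    9.5    3.9]
bl [113.5 181. ] 3324.5 [508.3 276.6 216.3 168.1  83.6]
bl [ 12.5 110.3] 1028.0 [729.2 617.4 166.2  81.4   4.1]
yel [335.8 243.9] [ 328.3 -430.6   53.8   42.5    0.8]
yel [296.5 159.2] [ 583.9 -305.5   56.1   46.1    1.3]
yel [385.2 150.7] [ 618.7 -577.8   45.2   56.6   83.6]
pur [214.  179.4] [523.9 -45.8  38.4  34.8   1.8]
pur [244.4 176.3] [ 538.  -144.5   32.4   39.1   75.9]
side
or [481.7 348.7] [1121.4 -743.4   53.2   27.5   36. ]
or [363.2 329.1] [ 801.9 -679.2  123.8  213.4   57.8]
or [261.1 232.7] [ 527.  -319.9   22.2   55.3   74.1]
or [230.3 195.3] [ 421.1 -138.1   51.5   55.5   88.4]
or [235.1 178. ] [439.9 -47.6  44.6  51.4  88.5]
or [258.8 162.2] [535.9  41.3  49.8  
[... 201 characters left out ...]
319.9  620.7   57.8  126.8   19.6]
or [19.8 70.6] [-683.   790.2  112.7  256.5   12. ]
or [16.3 32.5] [-843.3 1239.4   34.9  634.     0. ]
or [58.2  7.8] [-697.1 1561.9   46.5  126.1   89.1]
or [239.3  12. ] [ 473.5 1469.9  225.3  841.7   89.1]
bl [  7.5 265.8] 663.0 [-308.9 -393.4   66.2  228.1   20.6]
bl [250.4 133.6] 966.0 [508.7 271.6 202.5 166.2  83.7]
bl [63.4 38.2] 187.0 [-553.9 1180.4   64.2  502.1   23.2]
bl [303.8  42.9] 509.5 [ 882.1 1256.   977.8  121.8   76. ]
bl [59.9 57.7] 989.0 [-593.9 1106.7   70.6 1467.5   25.4]
yel [296.8 291.9] [ 617.8 -588.2   59.    60.7   88.2]
yel [201.1 252.2] [ 327.6 -443.6   64.6   59.2   88.3]
yel [277.3 220.8] [ 580.9 -321.4   74.5   57.8   86.5]
```

View pics/crop1.png

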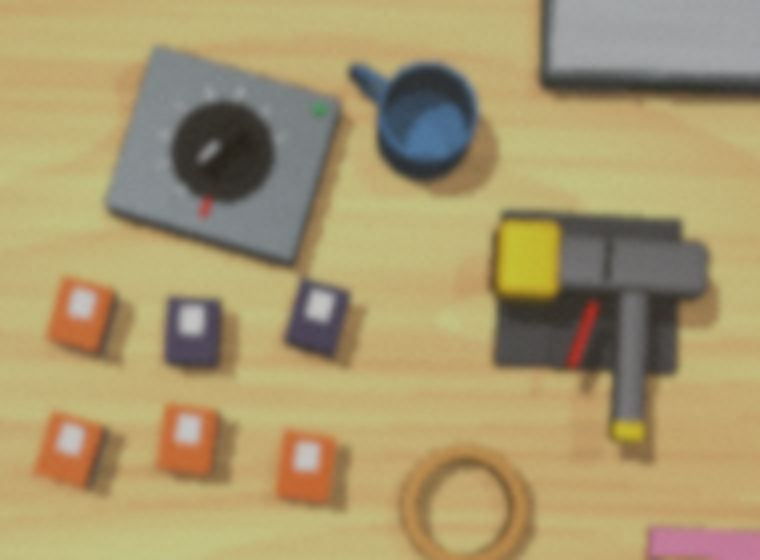

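View pics/crop2.png

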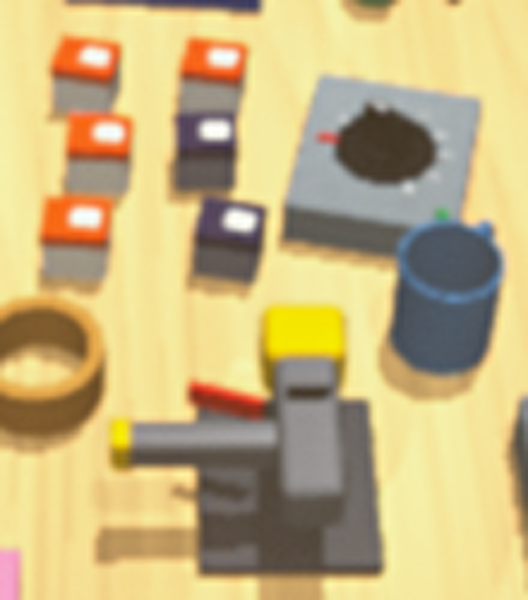

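The crops confirm the choice. There are four orange-topped cartons, and the grey/yellow gun has its red trigger at crop (573–597, 303–365). The dial's white pointer is at crop (208,152) and the red tick at (206,207). Now I'll measure the dial and gun.

Run:
```python
from h import *
T=np.load("pics/top0.npy",allow_pickle=True).item();S=np.load("pics/side0.npy",allow_pickle=True).item()
ct=lambda x,y:((x+.5)/4-.5+165,(y+.5)/4-.5+95)
cs=lambda x,y:((x+.5)/4.8-.5+215,(y+.5)/4.8-.5+150)
mm=lambda p:(np.asarray(p)*1000).round(1)
con=[mm(plane(T,ct(*p),.045)) for p in[(155,45),(340,103),(295,265),(107,207)]]
print("console",con,np.mean(con,0),[np.linalg.norm(con[i]-con[i-1]).round() for i in range(4)])
cn=[mm(plane(S,cs(*p),.045)) for p in[(323,76),(479,101),(463,225),(288,207)]]
print("console side",cn,np.mean(cn,0))
print("disc top",mm(plane(T,ct(222,151),.054)),"disc side",mm(plane(S,cs(385,145),.054)))
red=mm(plane(T,ct(206,207),.045));print("redtick",red,mm(plane(S,cs(328,138),.045)))
C=T["color"]
# pointer: bright low-sat pixels on the black disc
g=cv2.cvtColor(C,cv2.COLOR_BGR2GRAY)[122:144,205:238];print(g[4:20,2:26])
for n,c in(("T",T),("S",S)):
    hsv=cv2.cvtColor(c["color"],cv2.COLOR_BGR2HSV)
    m=(cv2.inRange(hsv,(0,130,90),(4,255,255))|cv2.inRange(hsv,(170,130,90),(180,255,255)))
    k,_=cv2.findContours(m,0,cv2.CHAIN_APPROX_NONE)
    for q in k:
        x=q[:,0].mean(0);w=mm(plane(c,x,.096))
        if len(q)>8 and 500<w[0]<650 and -360<w[1]<-250:
            print(n,"red",x,w,rectw(c,q,.096)); print([tuple(plane(c,p[0],.096)[:2].round(3)) for p in q[::2]])
print("grip top: back/front edge, at two rows", [mm(plane(T,ct(*p),.1))[:2] for p in[(618,320),(646,320),(616,410),(645,410)]])
print("trigger outer tip & root",[mm(plane(T,ct(*p),.096))[:2] for p in[(566,362),(590,303),(578,367),(599,303)]])
print("barrel corners z.11",[mm(plane(T,ct(*p),.11))[:2] for p in[(497,220),(497,297),(706,243),(706,296),(562,220)]])
print("grip yellow end",[mm(plane(T,ct(*p),.1))[:2] for p in[(613,440),(643,441)]])
print("side: grip end, trig tip",mm(plane(S,cs(112,432),.1))[:2],mm(plane(S,cs(191,388),.096))[:2])
```

```text
console [array([757.8,  -7.2,  45. ]), array([ 715.1, -158. ,   45. ]), array([ 582.1, -126. ,   45. ]), array([624.2,  26.1,  45. ])] [669.8   -66.275  45.   ] [np.float64(138.0), np.float64(157.0), np.float64(137.0), np.float64(158.0)]
console side [array([627.8,  24.8,  45. ]), array([755. ,  -9.3,  45. ]), array([ 723.2, -149.7,   45. ]), array([ 587.6, -126.5,   45. ])] [673.4   -65.175  45.   ]
disc top [670.8 -64.9  54. ] disc side [669.7 -68.2  54. ]
redtick [626.8 -53.2  45. ] [625.7 -49.7  45. ]
[[134 125  99  75  57  53  52  53  49  52  49  47  47  46  45  46  47  47
   44  50  47  51  53  62]
 [136 117  87  61  53  51  48  49  50  49  50  50  48  46  44  47  49  46
   42  45  46  49  51  53]
 [135 107  74  54  52  50  51  49  51  50  46  49  48  46  48  47  43  40
   39  38  43  45  51  50]
 [130  96  67  52  53  53  51  50  51  50  56  61  58  50  46  44  43  38
   35  36  42  45  50  50]
 [118  85  58  52  48  49  49  51  54  62  80  94  81  59  46  41  39  34
   34  38  39  42  44  48]
 [109  78  57  52  51  49  48  53  64  87 114 118  93  63  42  38  37  37
   37  36 
[... 2276 characters left out ...]
 (np.float64(0.534), np.float64(-0.358)), (np.float64(0.527), np.float64(-0.354)), (np.float64(0.521), np.float64(-0.353)), (np.float64(0.514), np.float64(-0.349))]
grip top: back/front edge, at two rows [array([ 539. , -377.3]), array([ 539.7, -398.9]), array([ 469.5, -377. ]), array([ 470.2, -399.3])]
trigger outer tip & root [array([ 505.7, -338.4]), array([ 552.1, -356. ]), array([ 502.1, -347.7]), array([ 552.3, -363. ])]
barrel corners z.11 [array([ 612.2, -281.4]), array([ 552.6, -282.8]), array([ 599.5, -442.4]), array([ 558.4, -443. ]), array([ 613.8, -331.3])]
grip yellow end [array([ 446.4, -375.1]), array([ 446.3, -398.2])]
side: grip end, trig tip [ 447.2 -385.7] [ 502.3 -346.2]
```

Measurements agree with each other and with the stated sizes. The dial axis is at (670,-66), with the pointer at about 134° and the red tick at about 163°, so it rests on click 1. The squeeze point is at about (511,-371) mm and the tray at (508,275), rotated -6.4°. Starting with carton B at (428,47).

Call:
{"op": "jog_arm", "data": {"delta_pos": [[21.1, 63.2, 0], [21.1, 63.2, 0], [21.1, 63.2, 0], [21.1, 63.2, 0], [21.1, 63.2, 0], [21.1, 63.2, 0], [21.1, 63.2, 0], [21.1, 63.2, 0], [21.1, 63.2, 0], [21.1, 63.2, 0], [21.1, 63.2, 0], [21.1, 63.2, -8]], "turn": [-34.3, -34.3, -34.3, -34.3, -34.3, -34.3, -34.3, -34.3, -34.3, -34.3, -34.3, -34.3], "grip": [0.25, 0.25, 0.25, 0.25, 0.25, 0.25, 0.25, 0.25, 0.25, 0.25, 0.25, 0.25]}}

```text
time_s: 1.6
position: [0.4342, 0.048, 0.133]
tcp_rot: [[0.972, -0.236, 0.014], [-0.236, -0.972, -0.002], [0.014, -0.002, -1.0]]
force: [1.1, -0.5, -1.7]
opening: 0.747
grasp_force: 0.0
```

Call:
{"op": "jog_arm", "data": {"delta_pos": [[0, 0, 0], [0, 0, -5], [0, 0, -9], [0, 0, -9], [0, 0, -9]], "turn": [0, 0, 0, 0, 0], "grip": [0.25, 0.25, 0.25, 0.25, 0.25]}}

```text
time_s: 2.22
position: [0.4296, 0.0454, 0.0425]
tcp_rot: [[0.97, -0.242, 0.003], [-0.242, -0.97, -0.0], [0.003, -0.0, -1.0]]
force: [0.4, -1.1, 0.4]
opening: 0.748
grasp_force: 0.0
```

```bash
cat > see.py <<'E'
from rig import *
from h import *
import sys
def cartons():
    for n in("top","side"):
        c=capture(n)
        for k in blobs(c,*OR):
            w=rectw(c,k,.05)
            if 330<w[0]<720 and -300<w[1]<420 and w[2]<75 and w[3]<75: print(n,k[:,0].mean(0).round(0),w)
    s=read_state();print("t",s["time_s"],"tcp",(s["position"]*1000).round(1),"open",round(s["opening"]*87,1),s["grasp_force"],"yaw",np.degrees(np.arctan2(s["tcp_rot"][1,1],s["tcp_rot"][0,1])).round(1),s["force"].round(1))
if __name__=="__main__": cartons()
E
python3 see.py
```

```text
top [241. 212.] [ 420.4 -139.7   47.8   55.4   83.6]
top [214. 203.] [439.6 -48.8  53.8  41.2   1.8]
top [185. 173.] [535.8  43.4  43.3  52.6  77.7]
side [230. 195.] [ 419.1 -138.1   51.5   59.5   88.4]
side [235. 178.] [438.1 -44.9  50.4  54.9  89. ]
side [259. 162.] [535.7  42.4  52.2  54.9  75.5]
t 2.325 tcp [429.9  45.5  42.7] open 65.2 0.0 yaw -104.0 [-0.3  0.2 -0.1]
```

Call:
{"op": "jog_arm", "data": {"delta_pos": [[0, 0, -3], [0, 0, -3], [0, 0, -3], [0, 0, -3], [0, 0, -3], [0, 0, -3], [0, 0, -3], [0, 0, 0], [0, 0, 4], [0, 0, 5], [0, 0, 5]], "turn": [0, 0, 0, 0, 0, 0, 0, 0, 0, 0, 0], "grip": [0.25, 0.25, 0.7, 0.7, 0.7, 0.7, 0.7, 0.7, 0.7, 0.7, 0.7]}}

```text
time_s: 3.7
position: [0.4281, 0.0459, 0.0907]
tcp_rot: [[0.97, -0.241, 0.001], [-0.241, -0.97, -0.0], [0.001, 0.0, -1.0]]
force: [-0.8, -0.1, -2.2]
opening: 0.48
grasp_force: 29.7
```

Call:
{"op": "jog_arm", "data": {"delta_pos": [[4.6, 28.2, 0], [4.6, 28.2, 0], [4.6, 28.2, 0], [4.6, 28.2, 0], [4.6, 28.2, 0], [4.6, 28.2, 0], [4.6, 28.2, 0], [4.6, 28.2, -5.4], [4.6, 28.2, -7.4], [4.6, 28.2, -7.4]], "turn": [7.6, 7.6, 7.6, 7.6, 7.6, 7.6, 7.6, 7.6, 7.6, 7.6], "grip": [0.7, 0.7, 0.7, 0.7, 0.7, 0.7, 0.7, 0.7, 0.7, 0.7]}}

```text
time_s: 4.95
position: [0.4728, 0.3261, 0.0149]
tcp_rot: [[0.994, -0.113, -0.004], [-0.113, -0.994, -0.002], [-0.004, 0.002, -1.0]]
force: [-1.1, 0.0, -1.9]
opening: 0.476
grasp_force: 29.9
```

Call:
{"op": "jog_arm", "data": {"delta_pos": [[0, 0, 0], [0, 0, 0], [0, 0, 0], [0, 0, 4], [0, 0, 9], [-3.5, -37.6, 9], [-3.5, -37.6, 9], [-3.5, -37.6, 9], [-3.5, -37.6, 9], [-3.5, -37.6, 9], [-3.5, -37.6, 9], [-3.5, -37.6, 9]], "turn": [0, 0, 0, 0, 0, 0, 0, 0, 0, 0, 0, 0], "grip": [0.25, 0.25, 0.25, 0.25, 0.25, 0.25, 0.25, 0.25, 0.25, 0.25, 0.25, 0.25]}}

```text
time_s: 6.45
position: [0.4399, -0.0525, 0.1071]
tcp_rot: [[0.993, -0.119, 0.002], [-0.119, -0.993, -0.002], [0.003, 0.001, -1.0]]
force: [-0.1, -0.5, 0.0]
opening: 0.751
grasp_force: 0.0
```

```bash
python3 see.py
```

```text
top [245. 213.] [ 417.7 -153.2   20.7   54.4   77.8]
top [ 95. 191.] [471.8 324.7  40.2  46.1  83. ]
top [180. 172.] [540.5  57.7  12.3  49.5  77.3]
side [230. 195.] [ 420.4 -138.1   51.5   56.8   88.4]
side [235. 178.] [438.4 -44.8  50.3  54.6  88.4]
side [259. 162.] [535.4  41.8  50.7  54.8  76.6]
t 6.55 tcp [439.  -48.8 106.8] open 65.2 0.0 yaw -96.5 [-1.3 -0.2  0.3]
```

Call:
{"op": "jog_arm", "data": {"delta_pos": [[0, 0.1, -6], [0, 0.1, -9.4], [0, 0.1, -9.4], [0, 0.1, -9.4], [0, 0.1, -9.4], [0, 0.1, -9.4], [0, 0.1, -9.4], [0, 0.1, -9.4], [0, 0.1, -6], [0, 0.1, -2], [0, 0.1, -2]], "turn": [0, 0, 0, 0, 0, 0, 0, 0, 0, 0, 0], "grip": [0.25, 0.25, 0.25, 0.7, 0.7, 0.7, 0.7, 0.7, 0.7, 0.7, 0.7]}}

```text
time_s: 7.92
position: [0.4412, -0.048, 0.0889]
tcp_rot: [[0.994, -0.111, 0.006], [-0.111, -0.994, -0.003], [0.007, 0.002, -1.0]]
force: [0.1, -0.6, -1.6]
opening: 0.478
grasp_force: 29.8
```

Call:
{"op": "jog_arm", "data": {"delta_pos": [[11.4, 36.6, 0], [11.4, 36.6, 0], [11.4, 36.6, 0], [11.4, 36.6, 0], [11.4, 36.6, 0], [11.4, 36.6, 0], [11.4, 36.6, 0], [11.4, 36.6, 0], [11.4, 36.6, -4], [11.4, 36.6, -7.1], [11.4, 36.6, -7.1], [11.4, 36.6, -7.1]], "turn": [0, 0, 0, 0, 0, 0, 0, 0, 0, 0, 0, 0], "grip": [0.7, 0.7, 0.7, 0.7, 0.7, 0.7, 0.7, 0.7, 0.7, 0.7, 0.7, 0.7]}}

```text
time_s: 9.43
position: [0.5523, 0.3169, 0.0151]
tcp_rot: [[0.994, -0.113, -0.002], [-0.113, -0.994, -0.001], [-0.002, 0.002, -1.0]]
force: [0.2, 0.3, -2.0]
opening: 0.479
grasp_force: 30.0
```

Call:
{"op": "jog_arm", "data": {"delta_pos": [[0, 0, 0], [0, 0, 0], [0, 0, 0], [0, 0, 4], [0, 0, 9], [-1.7, -27.7, 9], [-1.7, -27.7, 9], [-1.7, -27.7, 9], [-1.7, -27.7, 9], [-1.7, -27.7, 9], [-1.7, -27.7, 9], [-1.7, -27.7, 9]], "turn": [0, 0, 0, 0, 0, -5, -5, -5, -5, -5, -5, -5], "grip": [0.25, 0.25, 0.25, 0.25, 0.25, 0.25, 0.25, 0.25, 0.25, 0.25, 0.25, 0.25]}}

```text
time_s: 10.92
position: [0.5362, 0.0425, 0.1057]
tcp_rot: [[0.98, -0.197, 0.0], [-0.197, -0.98, 0.0], [0.0, -0.0, -1.0]]
force: [-1.2, -0.0, -0.6]
opening: 0.753
grasp_force: 0.0
```

```bash
python3 see.py
```

```text
top [241. 211.] [ 421.4 -139.6   47.1   57.2   84.6]
top [ 95. 191.] [471.6 324.5  40.4  47.8  82.1]
top [ 99. 166.] [550.1 314.5  40.2  49.3  84. ]
side [230. 195.] [ 419.5 -140.5   51.4   59.5   82.8]
side [259. 162.] [535.4  41.8  50.7  54.8  76.6]
side [242. 120.] [473.9 326.1  44.9  50.1  88.6]
t 11.025 tcp [536.1  43.2 105.6] open 65.0 0.0 yaw -101.3 [-0.8  0.1  0.2]
```

Call:
{"op": "jog_arm", "data": {"delta_pos": [[0, 0, -6], [0, 0, -9.3], [0, 0, -9.3], [0, 0, -9.3], [0, 0, -9.3], [0, 0, -9.3], [0, 0, -9.3], [0, 0, -9.3], [0, 0, -6], [0, 0, -2], [0, 0, -2]], "turn": [0, 0, 0, 0, 0, 0, 0, 0, 0, 0, 0], "grip": [0.25, 0.25, 0.25, 0.7, 0.7, 0.7, 0.7, 0.7, 0.7, 0.7, 0.7]}}

```text
time_s: 12.4
position: [0.5384, 0.0414, 0.0882]
tcp_rot: [[0.98, -0.197, 0.006], [-0.197, -0.98, -0.001], [0.007, -0.0, -1.0]]
force: [0.3, 0.4, -2.8]
opening: 0.479
grasp_force: 29.8
```

Call:
{"op": "jog_arm", "data": {"delta_pos": [[0.6, 17.9, 0], [0.6, 17.9, 0], [0.6, 17.9, 0], [0.6, 17.9, 0], [0.6, 17.9, 0], [0.6, 17.9, -4], [0.6, 17.9, -7], [0.6, 17.9, -7], [0.6, 17.9, -7]], "turn": [5, 5, 5, 5, 5, 5, 5, 5, 5], "grip": [0.7, 0.7, 0.7, 0.7, 0.7, 0.7, 0.7, 0.7, 0.7]}}

```text
time_s: 13.52
position: [0.5429, 0.2199, 0.0161]
tcp_rot: [[0.994, -0.113, 0.001], [-0.113, -0.994, 0.0], [0.001, -0.0, -1.0]]
force: [0.1, -0.7, -0.1]
opening: 0.303
grasp_force: 0.0
```

The carton slipped out: the opening is down to 26 mm with no grip force. Lifting to look.

Call:
{"op": "jog_arm", "data": {"delta_pos": [[0, 0, 5], [0, 0, 10], [0, 0, 15], [0, -10, 15], [0, -10, 15]], "turn": [0, 0, 0, 0, 0], "grip": [0.7, 0.7, 0.7, 0.7, 0.7]}}

```text
time_s: 14.15
position: [0.5433, 0.1191, 0.1686]
tcp_rot: [[0.994, -0.111, 0.006], [-0.111, -0.994, -0.001], [0.006, -0.0, -1.0]]
force: [0.6, 1.0, 0.2]
opening: 0.3
grasp_force: 0.0
```

```bash
python3 see.py
python3 - <<'E'
from rig import *
import cv2,numpy as np
t=capture("top")["color"][100:240,60:290];s=capture("side")["color"][95:225,200:330]
cv2.imwrite("pics/drop.png",np.hstack([cv2.resize(t,(493,300)),cv2.resize(s,(300,300))]))
E
```

```text
top [241. 211.] [ 420.4 -140.4   46.5   55.4   83.6]
side [230. 195.] [ 420.5 -138.1   51.5   57.    88.4]
side [242. 120.] [473.9 326.1  44.9  50.1  88.6]
t 14.25 tcp [543.  117.4 167.8] open 26.1 0.0 yaw -96.6 [0.  0.3 0.9]
```

View pics/drop.png

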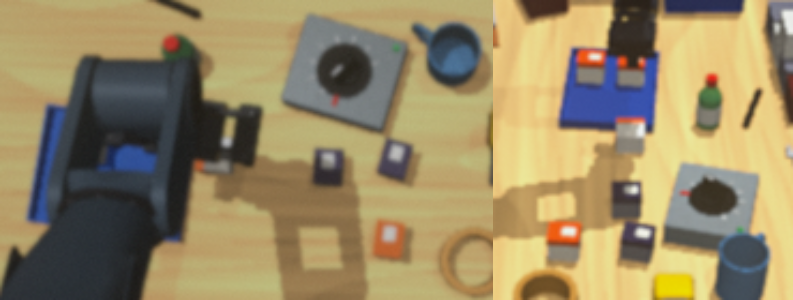

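The dropped carton lies just in front of the tray, at side-crop (630,135), and may be tipped over. I'll move the arm off over carton D for a clear view.

Call:
{"op": "jog_arm", "data": {"delta_pos": [[-12.2, -26, 0], [-12.2, -26, 0], [-12.2, -26, 0], [-12.2, -26, 0], [-12.2, -26, 0], [-12.2, -26, 0], [-12.2, -26, 0]], "turn": [0, 0, 0, 0, 0, 0, 0], "grip": [0.25, 0.25, 0.25, 0.25, 0.25, 0.25, 0.25]}}

```text
time_s: 15.22
position: [0.4207, -0.1382, 0.1659]
tcp_rot: [[0.994, -0.11, 0.001], [-0.11, -0.994, 0.0], [0.001, -0.0, -1.0]]
force: [0.2, -1.1, 0.4]
opening: 0.746
grasp_force: 0.0
```

```bash
python3 see.py
python3 - <<'E'
from rig import *
import cv2,numpy as np
T=capture("top");S=capture("side");np.save("pics/top1.npy",T,allow_pickle=True);np.save("pics/side1.npy",S,allow_pickle=True)
t=T["color"][140:220,70:220];s=S["color"][105:205,210:290]
cv2.imwrite("pics/drop2.png",np.hstack([cv2.resize(t,(500,267*1),interpolation=2),np.zeros((267,4,3),np.uint8),cv2.resize(s,(214,267),interpolation=2)]))
E
```

```text
top [ 95. 191.] [472.1 324.4  40.4  46.8  82.1]
top [ 99. 166.] [550.1 314.5  40.2  48.4  84. ]
side [230. 196.] [ 419.2 -140.7   46.2   52.8   88.4]
side [260. 121.] [553.  316.7  44.7  46.1  88.6]
side [243. 120.] [476.2 326.   44.9  45.5  88.6]
t 15.325 tcp [ 420.7 -137.7  165.7] open 65.3 0.0 yaw -96.2 [-0.3 -0.5  0.3]
```

View pics/drop2.png

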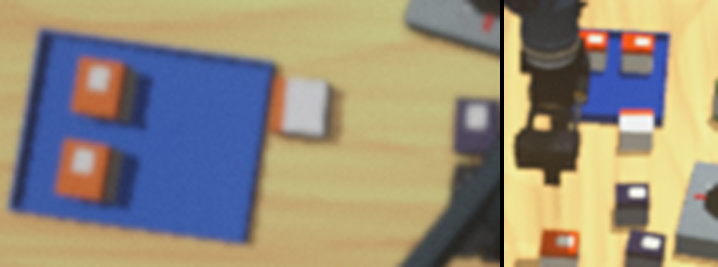

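The carton lies on its side: white face up, orange band end toward the tray wall at drop2 (275–328, 75–137). Measuring it.

Run:
```python
from h import *
T=np.load("pics/top1.npy",allow_pickle=True).item();S=np.load("pics/side1.npy",allow_pickle=True).item()
mm=lambda p:(np.asarray(p)*1000).round(0)[:2]
ct=lambda x,y:((x+.5)*.3-.5+70,(y+.5)*.3-.5+140)
k=80/214
cs=lambda x,y:((x-504+.5)*k-.5+210,(y+.5)*k-.5+105)
q=[(271,75),(328,82),(322,138),(268,131)];print("top",[mm(plane(T,ct(*p),.042)) for p in q])
print("orange/white seam",[mm(plane(T,ct(*p),.042)) for p in[(287,77),(282,133)]])
q=[(620,109),(653,110),(655,134),(618,133)];print("side up-face",[mm(plane(S,cs(*p),.042)) for p in q])
print("side bottom edge z0",[mm(plane(S,cs(*p),0)) for p in[(654,152),(619,150)]])
print("tray near wall outer z.02",[mm(plane(T,ct(*p),.02)) for p in[(275,65),(250,243)]])
# edges by triangulation
for a,b in(((271,75),(653,110)),((328,82),(655,134)),((322,138),(618,133)),((268,131),(620,109))): 
    p,e=tri(T,ct(*a),S,cs(*b));print("tri",(p*1000).round(0),round(e*1000,1))
```

```text
top [array([570., 153.]), array([565.,  99.]), array([510., 102.]), array([515., 154.])]
orange/white seam [array([568., 138.]), array([514., 140.])]
side up-face [array([516., 156.]), array([568., 153.]), array([568.,  95.]), array([511.,  99.])]
side bottom edge z0 [array([568., 100.]), array([513., 106.])]
tray near wall outer z.02 [array([583., 155.]), array([409., 170.])]
tri [569. 154.  41.] 1.4
tri [567.  99.  38.] 3.4
tri [511. 102.  39.] 0.2
tri [515. 153.  45.] 0.6
```

Call:
{"op": "jog_arm", "data": {"delta_pos": [[12, 26.5, 0], [12, 26.5, 0], [12, 26.5, 0], [12, 26.5, 0], [12, 26.5, 0], [12, 26.5, 0], [12, 26.5, 0], [12, 26.5, 0], [12, 26.5, 0], [12, 26.5, 0], [12, 26.5, -6], [12, 26.5, -6]], "turn": [93, 93, 93, 93, 93, 93, 93, 93, 93, 93, 93, 93], "grip": [0.12, 0.12, 0.12, 0.12, 0.12, 0.12, 0.12, 0.12, 0.12, 0.12, 0.12, 0.12]}}

```text
time_s: 16.92
position: [0.5358, 0.1263, 0.1017]
tcp_rot: [[0.06, 0.998, -0.012], [0.998, -0.06, -0.0], [-0.001, -0.011, -1.0]]
force: [0.1, -0.2, 0.2]
opening: 0.884
grasp_force: 0.0
```

Call:
{"op": "jog_arm", "data": {"delta_pos": [[0, 0, 0], [0, 0, 0]], "turn": [0, 0], "grip": [0.12, 0.12]}}

```text
time_s: 17.18
position: [0.5418, 0.1262, 0.1077]
tcp_rot: [[0.059, 0.998, 0.004], [0.998, -0.059, 0.0], [0.0, 0.004, -1.0]]
force: [0.3, 0.7, -0.5]
opening: 0.881
grasp_force: 0.0
```

```bash
python3 see.py
```

```text
top [241. 211.] [ 420.4 -140.2   46.3   54.6   82.3]
side [230. 195.] [ 420.4 -138.1   51.5   56.8   88.4]
t 17.275 tcp [541.5 126.  107.5] open 76.5 0.0 yaw -3.4 [-0.1 -0.3  0.4]
```

Call:
{"op": "jog_arm", "data": {"delta_pos": [[0, 0, -5], [0, 0, -9.5], [0, 0, -9.5], [0, 0, -9.5], [0, 0, -9.5], [0, 0, -9.5], [0, 0, -9.5], [0, 0, -9.5], [0, 0, -6], [0, 0, -4], [0, 0, -4], [0, 0, -4]], "turn": [0, 0, 0, 0, 0, 0, 0, 0, 0, 0, 0, 0], "grip": [0.12, 0.12, 0.12, 0.7, 0.7, 0.7, 0.7, 0.7, 0.7, 0.7, 0.7, 0.7]}}

```text
time_s: 18.77
position: [0.5396, 0.1259, 0.0651]
tcp_rot: [[0.059, 0.998, -0.001], [0.998, -0.059, -0.0], [-0.0, -0.001, -1.0]]
force: [-0.0, 0.1, 0.4]
opening: 0.298
grasp_force: 0.0
```

It missed, so I'm lifting clear to look.

Call:
{"op": "jog_arm", "data": {"delta_pos": [[0, 0, 8], [0, -6, 10], [-6, -12, 10], [-12, -18, 10], [-12, -24, 10], [-12, -26.5, 10], [-12, -26.5, 10]], "turn": [0, 0, 0, 0, 0, 0, 0], "grip": [0.12, 0.12, 0.12, 0.12, 0.12, 0.12, 0.12]}}

```text
time_s: 19.65
position: [0.4195, -0.1432, 0.1648]
tcp_rot: [[0.067, 0.998, -0.0], [0.998, -0.067, -0.0], [-0.001, -0.0, -1.0]]
force: [-0.1, 0.8, 0.5]
opening: 0.873
grasp_force: 0.0
```

```bash
python3 see.py
python3 - <<'E'
from rig import *
import cv2,numpy as np
T=capture("top");S=capture("side");np.save("pics/top1.npy",T,allow_pickle=True);np.save("pics/side1.npy",S,allow_pickle=True)
t=T["color"][140:220,70:220];s=S["color"][105:205,210:290]
cv2.imwrite("pics/drop3.png",np.hstack([cv2.resize(t,(500,267*1),interpolation=2),np.zeros((267,4,3),np.uint8),cv2.resize(s,(214,267),interpolation=2)]))
E
```

```text
top [ 95. 191.] [472.1 324.4  40.4  46.8  82.1]
top [ 99. 166.] [550.1 314.5  40.3  48.4  83.9]
side [230. 196.] [ 420.8 -140.7   46.2   56.4   88.4]
side [260. 121.] [553.  316.7  44.7  46.1  88.6]
side [243. 120.] [476.2 326.   44.9  45.5  88.6]
t 19.75 tcp [ 419.3 -139.1  164.6] open 76.3 0.0 yaw -3.5 [-0.6  0.2  0.1]
```

View pics/drop3.png

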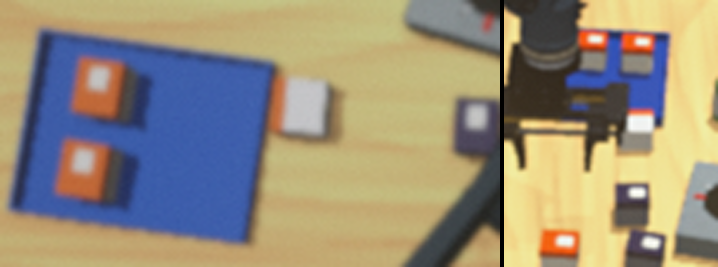

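The carton hasn't moved, still at drop3 (275–328, 75–137). I'll retry, checking the grip before lifting.

Call:
{"op": "jog_arm", "data": {"delta_pos": [[12, 26.5, 0], [12, 26.5, 0], [12, 26.5, 0], [12, 26.5, 0], [12, 26.5, 0], [12, 26.5, 0], [12, 26.5, 0], [12, 26.5, -6], [12, 26.5, -10], [12, 26.5, -12], [12, 26.5, -12], [12, 26.5, -12]], "turn": [0, 0, 0, 0, 0, 0, 0, 0, 0, 0, 0, 0], "grip": [0.12, 0.12, 0.12, 0.12, 0.12, 0.12, 0.12, 0.12, 0.12, 0.12, 0.12, 0.12]}}

```text
time_s: 21.35
position: [0.5406, 0.1254, 0.0464]
tcp_rot: [[0.06, 0.998, 0.001], [0.998, -0.06, -0.0], [0.0, 0.001, -1.0]]
force: [0.0, 0.1, -0.4]
opening: 0.879
grasp_force: 0.0
```

Call:
{"op": "jog_arm", "data": {"delta_pos": [[0, 0, -3], [0, 0, -3], [0, 0, -3], [0, 0, -3], [0, 0, -3], [0, 0, -3], [0, 0, -3]], "turn": [0, 0, 0, 0, 0, 0, 0], "grip": [0.12, 0.12, 0.7, 0.7, 0.7, 0.7, 0.7]}}

```text
time_s: 22.22
position: [0.5402, 0.126, 0.0157]
tcp_rot: [[0.059, 0.998, 0.0], [0.998, -0.059, 0.0], [0.0, 0.0, -1.0]]
force: [0.2, 0.4, -0.4]
opening: 0.395
grasp_force: 0.0
```

```bash
python3 see.py
python3 - <<'E'
from rig import *
import cv2,numpy as np
T=capture("top");S=capture("side")
t=T["color"][120:220,70:220];s=S["color"][85:205,200:300]
cv2.imwrite("pics/drop4.png",np.hstack([cv2.resize(t,(480,320),interpolation=2),np.zeros((320,4,3),np.uint8),cv2.resize(s,(267,320),interpolation=2)]))
E
```

```text
top [241. 211.] [ 420.6 -140.3   46.3   55.7   84.6]
top [ 96. 166.] [552.2 323.7  48.3  22.1   3.4]
side [230. 195.] [ 420.9 -138.1   51.5   56.    88.4]
t 22.325 tcp [540.1 126.   15.5] open 29.4 0.0 yaw -3.4 [-0.2 -0.1  0.4]
```

View pics/drop4.png

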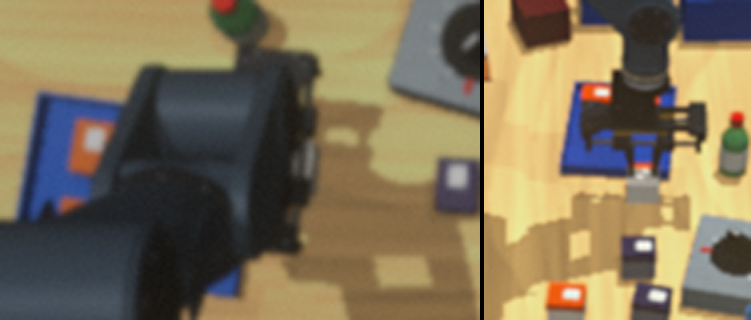

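Run:
```python
from h import *
T=np.load("pics/top1.npy",allow_pickle=True).item();S=np.load("pics/side1.npy",allow_pickle=True).item()
from rig import *
for p in((.540,.126,.0155),(.540,.126,.045),(.540,.154,.042),(.540,.101,.042)):
    u=proj(S,p);print(p,u.round(1),"crop4",((u[0]-200+.5)*2.67+484).round(),((u[1]-85+.5)*2.667).round())
print(plane(S,(258.4,147.9),.0155),plane(S,(258.4,147.9),.0455))
c=capture("side")["color"];cv2.imwrite("pics/z.png",cv2.resize(c[120:175,230:285],None,fx=10,fy=10,interpolation=2))
s=read_state();print(s["joint_positions"].round(2),s["opening"],s["grasp_force"],s["force"])
```

```text
(0.54, 0.126, 0.0155) [258.9 154.8] crop4 643.0 187.0
(0.54, 0.126, 0.045) [259.1 149.5] crop4 643.0 173.0
(0.54, 0.154, 0.042) [258.7 145.7] crop4 642.0 163.0
(0.54, 0.101, 0.042) [259.3 153.9] crop4 644.0 185.0
[0.53973693 0.17097116 0.0155    ] [0.53766249 0.13554673 0.0455    ]
[ 1.58 40.13 99.86  0.   40.03  4.95] 0.3115238831660131 0.0 [-0.0717477  -0.0257772   0.17378488]
```

View pics/z.png

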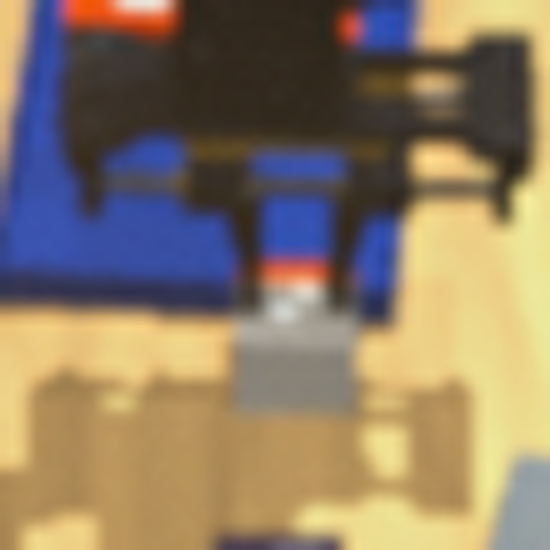

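The state says the fingers closed right where the carton appears, with no contact force. I'll lift and check numerically whether the carton moved and how high the fingers really are.

Call:
{"op": "jog_arm", "data": {"delta_pos": [[0, 0, 0], [0, 0, 6], [0, 0, 12], [0, -6, 15], [-6, -12, 15], [-12, -18, 15], [-12, -24, 15], [-12, -26.5, 15], [-12, -26.5, 15]], "turn": [0, 0, 0, 0, 0, 0, 0, 0, 0], "grip": [0.12, 0.12, 0.12, 0.12, 0.12, 0.12, 0.12, 0.12, 0.12]}}

```text
time_s: 23.6
position: [0.4202, -0.1435, 0.1659]
tcp_rot: [[0.066, 0.998, 0.002], [0.998, -0.066, -0.002], [-0.002, 0.002, -1.0]]
force: [0.6, 0.7, 0.3]
opening: 0.879
grasp_force: 0.0
```

```bash
cat > lying.py <<'E'
from rig import *
from h import *
for n in("top","side"):
    c=capture(n);old=np.load(f"pics/{n}1.npy",allow_pickle=True).item()
    u=proj(c,(.54,.127,.042)).astype(int);x0,y0=u-[14,14]
    d=np.abs(c["color"].astype(int)-old["color"]).max(2)[y0:y0+28,x0:x0+28]
    hsv=cv2.cvtColor(c["color"],cv2.COLOR_BGR2HSV)
    w=cv2.inRange(hsv,(0,0,130),(180,70,255));k=cv2.inRange(hsv,(4,140,120),(16,255,255))
    for nm,m,lim in(("white",w,60),("orange",k,8)):
        for q in cv2.findContours(m,0,cv2.CHAIN_APPROX_NONE)[0]:
            r=rectw(c,q,.042)
            if cv2.contourArea(q)>lim and 450<r[0]<640 and 60<r[1]<200: print(n,nm,q[:,0].mean(0).round(1),r)
    print(n,"diff vs before: max",d.max(),"n>30:",(d>30).sum())
E
python3 lying.py; python3 see.py|tail -1
```

```text
top white [161.2 171.3] [541.2 119.2  39.2  55.9  86.4]
top orange [152.6 171. ] [541.4 147.1   8.8  51.8  86.5]
top diff vs before: max 6 n>30: 0
side white [259.9 154.1] [544.4 100.6  80.9  44.3  81.5]
side diff vs before: max 41 n>30: 5
t 23.8 tcp [ 419.9 -137.7  165.4] open 76.9 0.0 yaw -3.3 [-0.4  1.4 -0.1]
```

The picture hasn't changed, so the fingers met nothing there. I'll take carton D first, which also checks the gripper, and come back to this one.

Call:
{"op": "jog_arm", "data": {"delta_pos": [[0, 0, 0], [0, 0, 0], [0, 0, 0], [0, 0, 0], [0, 0, 0], [0, 0, 0], [0, 0, 0], [0, 0, 0], [0, 0, 0], [0, 0, -6], [0, 0, -11], [0, 0, -11]], "turn": [-93, -93, -93, -93, -93, -93, -93, -93, -93, -93, -93, -93], "grip": [0.25, 0.25, 0.25, 0.25, 0.25, 0.25, 0.25, 0.25, 0.25, 0.25, 0.25, 0.25]}}

```text
time_s: 25.3
position: [0.4175, -0.1355, 0.0526]
tcp_rot: [[0.994, -0.108, -0.009], [-0.108, -0.994, 0.006], [-0.009, -0.005, -1.0]]
force: [-0.6, 1.1, 0.5]
opening: 0.755
grasp_force: 0.0
```

Call:
{"op": "jog_arm", "data": {"delta_pos": [[0, 0, -4], [0, 0, -4], [0, 0, -4], [0, 0, -4], [0, 0, -4], [0, 0, -4], [0, 0, -4], [0, 0, 0], [0, 0, 3], [0, 0, 3]], "turn": [0, 0, 0, 0, 0, 0, 0, 0, 0, 0], "grip": [0.25, 0.25, 0.7, 0.7, 0.7, 0.7, 0.7, 0.7, 0.7, 0.7]}}

```text
time_s: 26.55
position: [0.4215, -0.14, 0.0874]
tcp_rot: [[0.994, -0.111, 0.004], [-0.111, -0.994, -0.003], [0.005, 0.002, -1.0]]
force: [0.4, -0.5, -1.8]
opening: 0.474
grasp_force: 30.0
```

Call:
{"op": "jog_arm", "data": {"delta_pos": [[2.7, 37, 0], [2.7, 37, 0], [2.7, 37, 0], [2.7, 37, 0], [2.7, 37, 0], [2.7, 37, 0], [2.7, 37, 0], [2.7, 37, 0], [2.7, 37, -4], [2.7, 37, -7], [2.7, 37, -7], [2.7, 37, -7]], "turn": [0, 0, 0, 0, 0, 0, 0, 0, 0, 0, 0, 0], "grip": [0.7, 0.7, 0.7, 0.7, 0.7, 0.7, 0.7, 0.7, 0.7, 0.7, 0.7, 0.7]}}

```text
time_s: 28.05
position: [0.4468, 0.2292, 0.0152]
tcp_rot: [[0.994, -0.114, -0.002], [-0.114, -0.994, -0.001], [-0.002, 0.001, -1.0]]
force: [0.0, -0.2, -1.1]
opening: 0.48
grasp_force: 30.0
```

Call:
{"op": "jog_arm", "data": {"delta_pos": [[0, 0, 0], [0, 0, 0], [0, 0, 0], [0, 0, 5], [0, 0, 10], [0, -10, 14], [0, -10, 14]], "turn": [0, 0, 0, 0, 0, 0, 0], "grip": [0.25, 0.25, 0.25, 0.25, 0.25, 0.25, 0.25]}}

```text
time_s: 28.92
position: [0.4475, 0.13, 0.1572]
tcp_rot: [[0.994, -0.109, 0.003], [-0.109, -0.994, -0.0], [0.003, -0.0, -1.0]]
force: [0.0, 0.1, -0.3]
opening: 0.752
grasp_force: 0.0
```

```bash
python3 see.py; python3 lying.py
```

```text
top [153. 171.] [540.2 145.5  51.2   9.5   2.7]
top [ 99. 165.] [556.7 314.3  39.2  36.1  84. ]
side [236. 133.] [443.8 229.4  48.7  52.7  88.6]
side [260. 121.] [553.  316.7  44.7  46.1  88.6]
t 29.025 tcp [448.4 128.3 157.5] open 65.4 0.0 yaw -96.6 [-0.  -0.5  0. ]
top white [160.9 171.2] [541.5 119.4  38.8  54.7  86.4]
top orange [152.5 171.2] [541.2 147.1  51.5   9.6   2.7]
top diff vs before: max 148 n>30: 117
side white [259.  153.7] [539.  101.1  75.7  58.5  88.5]
side diff vs before: max 204 n>30: 253
```

Call:
{"op": "jog_arm", "data": {"delta_pos": [[9.2, -0.1, 0], [9.2, -0.1, 0], [9.2, -0.1, 0], [9.2, -0.1, -5], [9.2, -0.1, -9], [9.2, -0.1, -9], [9.2, -0.1, -9]], "turn": [3, 3, 3, 3, 3, 3, 3], "grip": [0.15, 0.15, 0.15, 0.15, 0.15, 0.15, 0.15]}}

```text
time_s: 30.0
position: [0.5389, 0.1307, 0.0663]
tcp_rot: [[0.998, -0.058, 0.0], [-0.058, -0.998, 0.0], [0.0, -0.0, -1.0]]
force: [-0.2, 0.2, 0.4]
opening: 0.849
grasp_force: 0.0
```

Call:
{"op": "jog_arm", "data": {"delta_pos": [[0, 0, -2], [0, 0, -4.1], [0, 0, -4.1], [0, 0, -4.1], [0, 0, -4.1], [0, 0, -4.1], [0, 0, -4.1]], "turn": [0, 0, 0, 0, 0, 0, 0], "grip": [0.15, 0.15, 0.15, 0.58, 0.58, 0.58, 0.58]}}

```text
time_s: 30.88
position: [0.5393, 0.13, 0.0249]
tcp_rot: [[0.998, -0.059, 0.001], [-0.059, -0.998, 0.0], [0.001, -0.0, -1.0]]
force: [-0.1, -0.3, 0.4]
opening: 0.487
grasp_force: 0.0
```

```bash
python3 lying.py
python3 - <<'E'
from rig import *
import cv2,numpy as np
T=capture("top");S=capture("side")
t=T["color"][140:200,110:200];s=S["color"][125:175,230:290]
cv2.imwrite("pics/d5.png",np.hstack([cv2.resize(t,(420,280),interpolation=2),np.zeros((280,4,3),np.uint8),cv2.resize(s,(336,280),interpolation=2)]))
s=read_state();print(s["opening"]*87,s["position"],s["grasp_force"])
E
```

```text
top diff vs before: max 173 n>30: 784
side white [259.1 154.2] [541.  101.1  75.7  54.4  88.5]
side diff vs before: max 218 n>30: 441
37.40108213771327 [0.5391183  0.12991712 0.02452868] 0.0
```

View pics/d5.png

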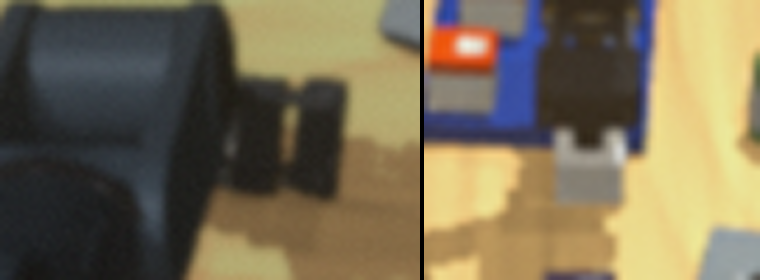

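The fingers are visibly inside the carton with no contact force. I'll open and lift clear, then probe its top with closed fingers to see whether it's solid.

Call:
{"op": "jog_arm", "data": {"delta_pos": [[0, 0, 0], [0, 0, 0], [0, 0, 2], [0, 0, 4], [0, 0, 4], [0, 0, 4], [0, 0, 4], [0, 0, 4], [0, 0, 4], [0, 0, 4], [0, 0, 4], [0, 0, 4]], "turn": [0, 0, 0, 0, 0, 0, 0, 0, 0, 0, 0, 0], "grip": [0.1, 0.1, 0.1, 0.1, 0.1, 0.9, 0.9, 0.9, 0.9, 0.9, 0.9, 0.9]}}

```text
time_s: 32.58
position: [0.5391, 0.13, 0.0646]
tcp_rot: [[0.998, -0.059, 0.0], [-0.059, -0.998, -0.0], [0.0, 0.0, -1.0]]
force: [0.3, -0.2, 0.7]
opening: 0.186
grasp_force: 0.0
```

Call:
{"op": "jog_arm", "data": {"delta_pos": [[0, 0, -1], [0, 0, -2], [0, 0, -2.5], [0, 0, -2.8], [0, 0, -2.8], [0, 0, -2.8]], "turn": [0, 0, 0, 0, 0, 0], "grip": [0.9, 0.9, 0.9, 0.9, 0.9, 0.9]}}

```text
time_s: 33.33
position: [0.5394, 0.13, 0.0367]
tcp_rot: [[0.998, -0.059, 0.001], [-0.059, -0.998, 0.0], [0.001, -0.0, -1.0]]
force: [-0.1, -0.3, -0.5]
opening: 0.1
grasp_force: 0.0
```

Call:
{"op": "jog_arm", "data": {"delta_pos": [[0, 0, -0.8], [0, 0, -1.6], [0, 0, -2.2], [0, 0, -2.2], [0, 0, -2.2]], "turn": [0, 0, 0, 0, 0], "grip": [0.9, 0.9, 0.9, 0.9, 0.9]}}

```text
time_s: 33.95
position: [0.5392, 0.13, 0.0145]
tcp_rot: [[0.998, -0.059, 0.0], [-0.059, -0.998, 0.0], [0.0, -0.0, -1.0]]
force: [-0.4, -0.9, -0.1]
opening: 0.1
grasp_force: 0.0
```

Call:
{"op": "jog_arm", "data": {"delta_pos": [[0, -1, 0], [0, -2, 0], [0, -3, 0], [0, -3, 0], [0, -3, 0]], "turn": [0, 0, 0, 0, 0], "grip": [0.9, 0.9, 0.9, 0.9, 0.9]}}

```text
time_s: 34.58
position: [0.5392, 0.0998, 0.0146]
tcp_rot: [[0.998, -0.059, 0.0], [-0.059, -0.998, 0.0], [0.0, -0.0, -1.0]]
force: [-0.0, 0.6, -1.0]
opening: 0.099
grasp_force: 0.0
```

Call:
{"op": "jog_arm", "data": {"delta_pos": [[0, 0, 5], [0, 0, 10], [-6, -5, 15], [-12, -10, 15], [-12, -16, 15], [-12, -22, 15], [-12, -22, 15]], "turn": [0, 0, 0, 0, 0, 0, 0], "grip": [0.9, 0.1, 0.1, 0.1, 0.1, 0.1, 0.1]}}

```text
time_s: 35.45
position: [0.4192, -0.1228, 0.1651]
tcp_rot: [[0.998, -0.062, 0.002], [-0.062, -0.998, -0.001], [0.002, 0.001, -1.0]]
force: [0.8, -0.8, -0.9]
opening: 0.699
grasp_force: 0.0
```

```bash
python3 lying.py; python3 see.py|tail -1
```

```text
top white [161.2 171.3] [541.3 119.4  38.8  55.6  86.4]
top orange [152.6 171. ] [541.4 147.1   8.8  51.8  86.5]
top diff vs before: max 7 n>30: 0
side white [259.  153.7] [539.3 101.1  75.7  59.1  88.5]
side diff vs before: max 208 n>30: 260
t 35.65 tcp [ 418.9 -119.7  164.5] open 74.7 0.0 yaw -93.4 [-1.2  0.4 -1. ]
```

The gripper is fine, since D went in normally. This carton just doesn't respond to contact right now. I'll set the dial in the meantime and retry the carton afterwards.

Call:
{"op": "jog_arm", "data": {"delta_pos": [[5, 1, 0], [10, 2, 0], [15, 3, 0], [20, 4, 0], [25.1, 5.3, 0], [25.1, 5.3, 0], [25.1, 5.3, 0], [25.1, 5.3, 0], [25.1, 5.3, 0], [25.1, 5.3, 0], [25.1, 5.3, 0], [25.1, 5.3, 0]], "turn": [137.4, 137.4, 137.4, 137.4, 137.4, 137.4, 137.4, 137.4, 137.4, 137.4, 137.4, 137.4], "grip": [0.5, 0.5, 0.5, 0.5, 0.5, 0.5, 0.5, 0.5, 0.5, 0.5, 0.5, 0.5]}}

```text
time_s: 37.15
position: [0.6695, -0.0641, 0.1639]
tcp_rot: [[-0.589, 0.808, -0.002], [0.808, 0.589, 0.001], [0.002, -0.001, -1.0]]
force: [-0.1, 0.2, 0.1]
opening: 0.497
grasp_force: 0.0
```

```bash
python3 see.py|tail -1
python3 - <<'E'
from h import *
T=np.load("pics/top0.npy",allow_pickle=True).item()
p=plane(T,(216.8,132.2),.086)*1000;d=p[:2]-[670.3,-66.3];print(p,np.degrees(np.arctan2(d[1],d[0])),np.hypot(*d))
g=cv2.cvtColor(T["color"],cv2.COLOR_BGR2GRAY)
m=np.zeros_like(g);m[126:136,211:222]=(g[126:136,211:222]>75)*255
k=cv2.findContours(m,0,cv2.CHAIN_APPROX_NONE)[0][0];print(rectw(T,k,.086))
E
```

```text
t 37.25 tcp [669.6 -64.4 164. ] open 43.3 0.0 yaw 35.7 [-0.3  0.4  0.3]
[664.2882764  -56.55889848  86.        ] 121.68082198709695 11.44682836003329
[664.1 -56.4   8.9  20.   47.4]
```

Call:
{"op": "jog_arm", "data": {"delta_pos": [[0.1, -0.2, 0], [0.1, -0.2, -5], [0.1, -0.2, -8], [0.1, -0.2, -10.6], [0.1, -0.2, -10.6], [0.1, -0.2, -10.6], [0.1, -0.2, -10.6], [0.1, -0.2, -10.6], [0.1, -0.2, -10.6]], "turn": [9, 9, 9, 9, 9, 9, 9, 9, 9], "grip": [0.5, 0.5, 0.5, 0.5, 0.5, 0.95, 0.95, 0.95, 0.95]}}

```text
time_s: 38.38
position: [0.6715, -0.0692, 0.0593]
tcp_rot: [[-0.701, 0.713, 0.001], [0.713, 0.701, -0.0], [-0.001, 0.001, -1.0]]
force: [-0.2, 0.1, -0.3]
opening: 0.133
grasp_force: 0.0
```

Call:
{"op": "jog_arm", "data": {"delta_pos": [[0, 0, 0], [0, 0, 0], [0, 0, 0]], "turn": [0, 0, 0], "grip": [0.95, 0.95, 0.95]}}

```text
time_s: 38.75
position: [0.6711, -0.0691, 0.0585]
tcp_rot: [[-0.701, 0.713, -0.0], [0.713, 0.701, 0.0], [0.0, -0.0, -1.0]]
force: [0.4, -0.8, -0.2]
opening: 0.052
grasp_force: 0.0
```

```bash
python3 see.py|tail -1;  python3 - <<'E'
from rig import *
import cv2,numpy as np
T=capture("top");S=capture("side")
t=T["color"][95:195,160:280];s=S["color"][145:215,260:330]
cv2.imwrite("pics/dial.png",np.hstack([cv2.resize(t,(420,350),interpolation=2),np.zeros((350,4,3),np.uint8),cv2.resize(s,(350,350),interpolation=2)]))
E
```

```text
t 38.85 tcp [671.1 -69.1  58.5] open 4.7 0.0 yaw 44.5 [ 0.2  0.1 -1.1]
```

View pics/dial.png

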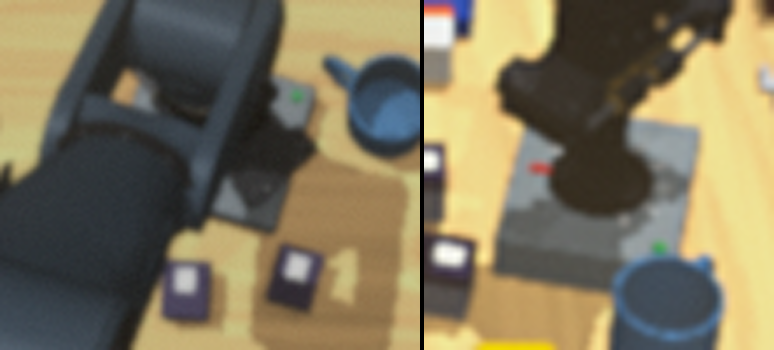

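The fingers shut on the dial's bar too, also without force. Both misses would make sense if the fingers really sit about 27 mm higher than reported. I'll check this over a clear patch of bench by locating the fingertips in both views.

Call:
{"op": "jog_arm", "data": {"delta_pos": [[0, 0, 5], [0, 0, 9], [-6, -2, 9], [-12, -4, 9], [-18, -6, 9], [-24, -6.3, 9], [-24, -6.3, 4], [-24, -6.3, 0], [-24, -6.3, 0], [-24, -6.3, 0]], "turn": [0, -10, -20, -30, -40, -47, -47, -47, -47, -47], "grip": [0.5, 0.5, 0.5, 0.5, 0.5, 0.5, 0.5, 0.5, 0.5, 0.5]}}

```text
time_s: 40.2
position: [0.432, -0.1324, 0.0593]
tcp_rot: [[0.043, 0.999, 0.001], [0.999, -0.043, -0.001], [-0.001, 0.001, -1.0]]
force: [0.5, 0.4, 0.4]
opening: 0.503
grasp_force: 0.0
```

```bash
python3 see.py|tail -1;  python3 - <<'E'
from rig import *
from h import *
T=capture("top");S=capture("side");p=read_state()["position"]
np.save("pics/T2.npy",T,allow_pickle=True);np.save("pics/S2.npy",S,allow_pickle=True)
u=proj(S,p);v=proj(T,p);print("expect tip centre side",u,"top",v)
for dz in(0,.01,.02,.03): print(dz,proj(S,p+[0,0,dz]).round(1))
x,y=u.astype(int);s=S["color"][y-45:y+15,x-40:x+40].copy()
s=cv2.resize(s,(640,480),interpolation=2)
w=((u-[x-40,y-45]+.5)*8).astype(int);cv2.drawMarker(s,tuple(int(a) for a in w),(0,255,0),cv2.MARKER_CROSS,20,1)
cv2.imwrite("pics/tip.png",s);print("crop origin",x-40,y-45)
E
```

```text
t 40.3 tcp [ 432.4 -132.6   59.9] open 43.5 0.0 yaw -2.4 [ 0.6 -0.3 -0. ]
expect tip centre side [233.43928472 191.98626571] top [238.79580735 207.47187634]
0 [233.4 192. ]
0.01 [233.4 190.1]
0.02 [233.3 188.3]
0.03 [233.2 186.4]
crop origin 193 146
```

View pics/tip.png

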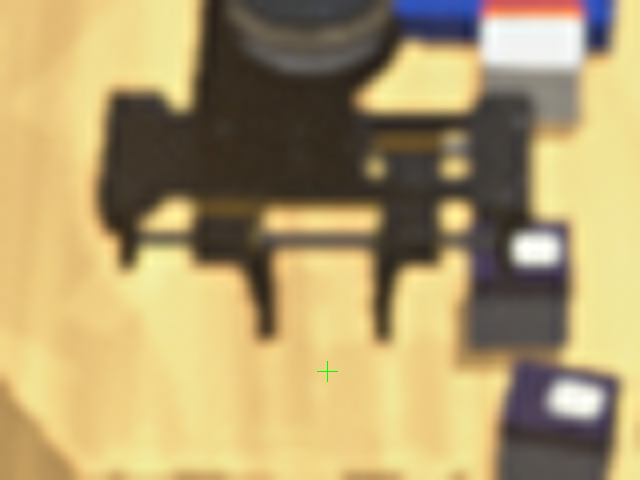

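The fingertips appear at row 188.5, where the reported TCP should put them at about 193.5. So the fingers are about 27–30 mm above the reported z, which explains the slip and both misses. I'll pin it down with a gentle touch on the bare bench.

Call:
{"op": "jog_arm", "data": {"delta_pos": [[0, 0, -4], [0, 0, -7], [0, 0, -7.8], [0, 0, -7.8], [0, 0, -7.8]], "turn": [0, 0, 0, 0, 0], "grip": [0.5, 0.5, 0.5, 0.5, 0.5]}}

```text
time_s: 41.02
position: [0.4319, -0.1324, -0.0184]
tcp_rot: [[0.043, 0.999, 0.002], [0.999, -0.043, -0.001], [-0.001, 0.002, -1.0]]
force: [-0.6, 0.0, -0.8]
opening: 0.498
grasp_force: 0.0
```

Call:
{"op": "jog_arm", "data": {"delta_pos": [[0, 0, -0.4], [0, 0, -0.4], [0, 0, -0.4]], "turn": [0, 0, 0], "grip": [0.5, 0.5, 0.5]}}

```text
time_s: 41.4
position: [0.4312, -0.1321, -0.0233]
tcp_rot: [[0.043, 0.999, 0.0], [0.999, -0.043, -0.0], [-0.0, 0.0, -1.0]]
force: [0.4, -0.1, 0.3]
opening: 0.5
grasp_force: 0.0
```

Call:
{"op": "jog_arm", "data": {"delta_pos": [[0, 0, -0.3], [0, 0, -0.3], [0, 0, -0.3]], "turn": [0, 0, 0], "grip": [0.5, 0.5, 0.5]}}

```text
time_s: 41.78
position: [0.4311, -0.132, -0.0266]
tcp_rot: [[0.043, 0.999, -0.0], [0.999, -0.043, 0.0], [0.0, -0.0, -1.0]]
force: [-0.4, -0.0, -0.0]
opening: 0.496
grasp_force: 0.0
```

Call:
{"op": "jog_arm", "data": {"delta_pos": [[0, 0, -0.3], [0, 0, -0.3], [0, 0, -0.3]], "turn": [0, 0, 0], "grip": [0.5, 0.5, 0.5]}}

```text
time_s: 42.15
position: [0.4313, -0.1321, -0.0291]
tcp_rot: [[0.043, 0.999, 0.001], [0.999, -0.043, -0.0], [-0.0, 0.001, -1.0]]
force: [0.3, 0.6, 5.0]
opening: 0.498
grasp_force: 2.7
```

The bench touch is at reported z = -28.5 mm, so true z is reported z plus 28.5 mm. Back to the lying carton, gripping across its 52 mm width at the right height.

Call:
{"op": "jog_arm", "data": {"delta_pos": [[0, 0, 6], [0, 0, 12], [5, 10, 12], [11, 25.9, 12], [11, 25.9, 12], [11, 25.9, 12], [11, 25.9, 12], [11, 25.9, 12], [11, 25.9, 12], [11, 25.9, 7], [11, 25.9, 7]], "turn": [0, 0, -1, -1, -1, -1, -1, -1, -1, -1, -1], "grip": [0.12, 0.12, 0.12, 0.12, 0.12, 0.12, 0.12, 0.12, 0.12, 0.12, 0.12]}}

```text
time_s: 43.52
position: [0.5371, 0.1253, 0.0377]
tcp_rot: [[0.062, 0.998, -0.01], [0.998, -0.062, -0.001], [-0.001, -0.01, -1.0]]
force: [-0.5, 0.1, 0.7]
opening: 0.876
grasp_force: 0.0
```

Call:
{"op": "jog_arm", "data": {"delta_pos": [[0, 0, 0], [0, 0, 0]], "turn": [0, 0], "grip": [0.12, 0.12]}}

```text
time_s: 43.78
position: [0.5424, 0.1265, 0.0422]
tcp_rot: [[0.061, 0.998, 0.003], [0.998, -0.061, 0.0], [0.0, 0.003, -1.0]]
force: [-0.2, 0.2, -0.2]
opening: 0.88
grasp_force: 0.0
```

Call:
{"op": "jog_arm", "data": {"delta_pos": [[-0.1, 0, -4], [-0.1, 0, -5.8], [-0.1, 0, -5.8], [-0.1, 0, -5.8], [-0.1, 0, -5.8], [-0.1, 0, -5.8], [-0.1, 0, -5.8], [-0.1, 0, -3], [-0.1, 0, 0], [-0.1, 0, 0]], "turn": [0, 0, 0, 0, 0, 0, 0, 0, 0, 0], "grip": [0.12, 0.12, 0.12, 0.7, 0.7, 0.7, 0.7, 0.7, 0.7, 0.7]}}

```text
time_s: 45.02
position: [0.5417, 0.1271, 0.0422]
tcp_rot: [[0.06, 0.998, 0.004], [0.998, -0.06, 0.0], [0.0, 0.004, -1.0]]
force: [-0.7, 0.6, -1.6]
opening: 0.597
grasp_force: 29.9
```

Call:
{"op": "jog_arm", "data": {"delta_pos": [[-0.7, 4, 0], [-1.5, 9, 0], [-1.5, 9, 0], [-1.5, 9, 0], [-1.5, 9, -3], [-1.5, 9, -5.3], [-1.5, 9, -5.3], [-1.5, 9, -5.3]], "turn": [-3, -3, -3, -3, -3, -3, -3, -3], "grip": [0.7, 0.7, 0.7, 0.7, 0.7, 0.7, 0.7, 0.7]}}

```text
time_s: 46.02
position: [0.5252, 0.2158, -0.0128]
tcp_rot: [[0.114, 0.993, -0.001], [0.993, -0.114, -0.0], [-0.0, -0.001, -1.0]]
force: [0.3, -0.8, -1.4]
opening: 0.595
grasp_force: 29.9
```

Call:
{"op": "jog_arm", "data": {"delta_pos": [[0, 0, 0], [0, 0, 0], [0, 0, 0], [0, 0, 0], [0, 0, 4], [0, 0, 9], [0, 0, 14], [0, -10, 14], [3, -20, 14], [3, -20, 14]], "turn": [0, 0, 0, 0, 0, 0, 0, 0, 0, 0], "grip": [0.33, 0.33, 0.33, 0.33, 0.33, 0.33, 0.33, 0.33, 0.33, 0.33]}}

```text
time_s: 47.28
position: [0.552, 0.031, 0.1281]
tcp_rot: [[0.111, 0.994, 0.001], [0.994, -0.111, -0.0], [0.0, 0.001, -1.0]]
force: [0.8, -0.5, -0.2]
opening: 0.67
grasp_force: 0.0
```

Call:
{"op": "jog_arm", "data": {"delta_pos": [[5, -4, 0], [10, -8, 0], [11.4, -8.3, 0], [11.4, -8.3, 0], [11.4, -8.3, 0], [11.4, -8.3, 0], [11.4, -8.3, 0]], "turn": [51, 51, 51, 51, 51, 51, 51], "grip": [0.5, 0.5, 0.5, 0.5, 0.5, 0.5, 0.5]}}

```text
time_s: 48.15
position: [0.6657, -0.0505, 0.1275]
tcp_rot: [[-0.7, 0.714, -0.0], [0.714, 0.7, 0.0], [0.0, -0.0, -1.0]]
force: [-0.2, 0.8, -0.2]
opening: 0.5
grasp_force: 0.0
```

```bash
python3 see.py
python3 - <<'E'
from rig import *
import cv2,numpy as np
T=capture("top");S=capture("side")
t=T["color"][135:235,70:190];s=S["color"][90:160,210:290]
cv2.imwrite("pics/tray.png",np.hstack([cv2.resize(t,(396,330),interpolation=2),np.zeros((330,4,3),np.uint8),cv2.resize(s,(377,330),interpolation=2)]))
E
```

```text
top [ 99. 167.] [549.4 314.6  40.3  49.7  83.9]
side [236. 133.] [443.8 229.4  48.7  52.7  88.6]
side [260. 121.] [553.  316.7  44.7  46.1  88.6]
side [242. 120.] [473.9 326.1  44.9  50.1  88.6]
t 48.25 tcp [665.7 -50.5 127.6] open 43.4 0.0 yaw 44.5 [ 0.2 -0.3 -0.5]
```

View pics/tray.png

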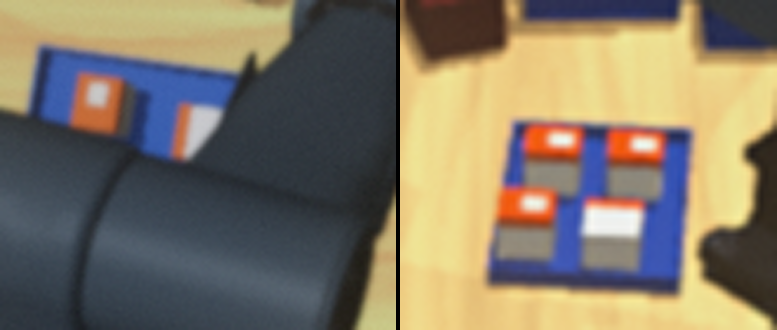

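All four cartons are in the tray, three upright and one flat on its side; the tray fills side-crop (490–690, 120–290). Now the dial at the corrected height.

Call:
{"op": "jog_arm", "data": {"delta_pos": [[0.5, -1.6, 0], [0.5, -1.6, -5], [0.5, -1.6, -8], [0.5, -1.6, -9.7], [0.5, -1.6, -9.7], [0.5, -1.6, -9.7], [0.5, -1.6, -9.7], [0.5, -1.6, -9.7], [0.5, -1.6, -9.7], [0.5, -1.6, -9.7]], "turn": [0, 0, 0, 0, 0, 0, 0, 0, 0, 0], "grip": [0.5, 0.5, 0.5, 0.5, 0.5, 0.95, 0.95, 0.95, 0.95, 0.95]}}

```text
time_s: 49.6
position: [0.6733, -0.065, 0.0316]
tcp_rot: [[-0.701, 0.713, 0.006], [0.713, 0.701, 0.002], [-0.003, 0.005, -1.0]]
force: [3.3, 4.3, 0.1]
opening: 0.157
grasp_force: 30.0
```

Call:
{"op": "jog_arm", "data": {"delta_pos": [[0.1, 0.1, 0], [0.1, 0.1, 0], [0.1, 0.1, 0], [0.1, 0.1, 0], [0.1, 0.1, 0], [0.1, 0.1, 0], [0.1, 0.1, 0], [0.1, 0.1, 0], [0.1, 0.1, 0], [0.1, 0.1, 0], [0.1, 0.1, 0], [0.1, 0.1, 0]], "turn": [-10, -20, -30, -40, -50, -60, -70, -80, -90, -100, -110, -120], "grip": [0.95, 0.95, 0.95, 0.95, 0.95, 0.95, 0.95, 0.95, 0.95, 0.95, 0.95, 0.95]}}

```text
time_s: 51.1
position: [0.6684, -0.0637, 0.0316]
tcp_rot: [[0.969, 0.246, -0.007], [0.246, -0.969, 0.003], [-0.006, -0.005, -1.0]]
force: [-6.6, 3.9, 9.1]
opening: 0.162
grasp_force: 30.0
```

Call:
{"op": "jog_arm", "data": {"delta_pos": [[0, 0, 0], [0, 0, 0]], "turn": [0, 0], "grip": [0.95, 0.95]}}

```text
time_s: 51.35
position: [0.6684, -0.0637, 0.0315]
tcp_rot: [[0.968, 0.252, -0.007], [0.252, -0.968, 0.003], [-0.006, -0.004, -1.0]]
force: [-6.1, 3.4, 8.0]
opening: 0.158
grasp_force: 30.0
```

Release, rise and check the pointer.

Call:
{"op": "jog_arm", "data": {"delta_pos": [[0, 0, 0], [0, 0, 0], [0, 0, 0], [0, 0, 5], [0, 0, 10], [-5, -6, 10], [-10, -12, 10], [-15, -18, 10], [-16, -24, 10], [-16, -30, 10], [-16, -31.5, 10]], "turn": [0, 0, 0, 0, 0, -5, -10, -14, -14.6, -14.6, -14.6], "grip": [0.5, 0.5, 0.5, 0.5, 0.5, 0, 0, 0, 0, 0, 0]}}

```text
time_s: 52.72
position: [0.511, -0.3836, 0.1308]
tcp_rot: [[1.0, -0.003, 0.001], [-0.003, -1.0, -0.001], [0.001, 0.001, -1.0]]
force: [0.2, 0.7, 1.3]
opening: 0.987
grasp_force: 0.0
```

```bash
cat > dial.py <<'E'
from rig import *
from h import *
T=capture("top");g=cv2.cvtColor(T["color"],cv2.COLOR_BGR2GRAY)
c=np.array([.671,-.0655]);m=np.zeros_like(g)
for v in range(110,160):
    for u in range(195,245):
        p=plane(T,(u,v),.086)[:2]
        if np.hypot(*(p-c))<.024 and g[v,u]>72: m[v,u]=255
for k in cv2.findContours(m,0,cv2.CHAIN_APPROX_NONE)[0]:
    r=rectw(T,k,.086);d=r[:2]/1000-c;print("pointer blob",len(k),r,"angle",np.degrees(np.arctan2(d[1],d[0])).round(0),"r",np.hypot(*d).round(3))
print(g[120:146,206:236])
E
python3 dial.py; python3 see.py
```

```text
pointer blob 15 [684.1 -61.2  19.1   9.4   2.1] angle 18.0 r 0.014
[[146 147 151 155 152 149 142 141 134 129 123 121 111 101  91  95 101 110
  117 119 124 133 134 139 140 141 139 138 138 139]
 [149 147 151 156 154 148 139 127 113  99  89  86  77  74  67  66  70  78
   83  89  99 114 126 138 142 147 148 139 136 140]
 [147 147 149 153 153 143 123 102  85  70  68  70  74  67  59  57  57  59
   60  65  73  88 108 127 144 152 149 142 138 139]
 [150 147 148 147 138 123  96  76  64  59  67  85 100  85  61  55  54  56
   56  56  61  66  83 111 132 147 145 141 139 137]
 [148 147 146 138 120  93  73  60  57  55  64  97 118 108  72  54  56  53
   54  55  53  57  65  87 110 130 138 139 139 140]
 [148 148 142 126  98  74  61  55  58  54  64  96 127 123  87  53  53  51
   51  55  57  53  59  68  86 108 127 136 138 138]
 [149 144 133 109  79  62  60  56  55  54  62  92 129 140 101  57  48  49
   52  51  53  54  54  58  69  88 115 131 136 137]
 [156 147 127  92  68  58  54  55  55  53  56  83 127 144 110  62  47  48
   50  50  55  51  54  55  60  73 103 126 137 139]
 [161 146 117  81  62  56  57  57
[... 1786 characters left out ...]
  55
   57  56  58  70  83 100 119 134 141 141 140 141]
 [151 149 150 155 153 141 120  96  82  72  67  64  60  58  58  58  58  59
   62  61  75  94 111 123 133 139 142 144 142 142]
 [152 147 145 150 151 145 137 123 114  99  86  81  74  69  67  66  68  70
   80  87 100 117 132 137 139 140 141 143 144 142]
 [151 148 146 148 147 147 146 144 134 120 106 102 100  97  94  92  91  98
  110 120 127 135 141 140 142 140 143 141 143 142]]
top [125. 200.] [444.7 227.1  43.5  46.2  81.4]
top [106. 195.] [457.7 289.5  47.5  41.1   1.8]
top [ 99. 167.] [548.9 314.3  40.9  46.4  86.1]
top [139. 120.] [704.3 195.8  23.1  20.4  46.9]
t 52.875 tcp [ 511.3 -384.3  130.5] open 87.1 0.0 yaw -90.3 [-0.5  1.2  0.1]
```

The pointer now reads about 14–18°, which matches bay five at 164 - 150 = 14°. One carton in the tray appears to have been knocked to (458,290); I'll check it once the view is clear. Now I'll lower onto the gun's grip and trigger, fully open.

Call:
{"op": "jog_arm", "data": {"delta_pos": [[0.1, 1.2, 0], [0.1, 1.2, 0], [0.1, 1.2, -3], [0.1, 1.2, -6], [0.1, 1.2, -6], [0.1, 1.2, -6]], "turn": [0.3, 0.3, 0.3, 0.3, 0.3, 0.3], "grip": [0, 0, 0, 0, 0, 0]}}

```text
time_s: 53.62
position: [0.5137, -0.3683, 0.0715]
tcp_rot: [[1.0, 0.006, 0.001], [0.006, -1.0, -0.001], [0.001, 0.001, -1.0]]
force: [0.4, -0.6, 0.8]
opening: 0.999
grasp_force: 0.0
```

```bash
python3 see.py
```

```text
top [125. 200.] [444.7 227.1  43.5  46.2  81.4]
top [105. 195.] [457.7 289.5  47.5  41.1   1.8]
top [ 99. 166.] [550.1 314.2  40.8  48.4  83.9]
side [237. 133.] [446.3 232.8  56.   47.9  89. ]
t 53.725 tcp [ 513.9 -369.1   72.2] open 86.9 0.0 yaw -89.7 [ 0.1 -0.1  0.5]
```

Call:
{"op": "jog_arm", "data": {"delta_pos": [[-0.2, -0.3, 0], [-0.2, -0.3, -2], [-0.2, -0.3, -3.4], [-0.2, -0.3, -3.4], [-0.2, -0.3, -3.4]], "turn": [0, 0, 0, 0, 0], "grip": [0, 0, 0, 0, 0]}}

```text
time_s: 54.35
position: [0.511, -0.372, 0.0369]
tcp_rot: [[1.0, 0.004, 0.0], [0.004, -1.0, -0.0], [0.0, 0.0, -1.0]]
force: [-0.9, -0.4, -0.4]
opening: 1.0
grasp_force: 0.0
```

Call:
{"op": "jog_arm", "data": {"delta_pos": [[0, 0, 0], [0, 0, 0], [0, -0.9, 0], [0, -0.9, 0], [0, -0.9, 0], [0, -0.9, 0]], "turn": [0, 0, 0, 0, 0, 0], "grip": [0.2, 0.2, 0.65, 0.65, 0.65, 0.65]}}

```text
time_s: 55.1
position: [0.509, -0.3778, 0.036]
tcp_rot: [[1.0, 0.004, -0.004], [0.004, -1.0, 0.006], [-0.004, -0.006, -1.0]]
force: [-2.6, 5.7, 2.1]
opening: 0.479
grasp_force: 30.0
```

Call:
{"op": "jog_arm", "data": {"delta_pos": [[0, 0, 0], [0, 0, 0]], "turn": [0, 0], "grip": [0.65, 0.65]}}

```text
time_s: 55.35
position: [0.509, -0.3778, 0.036]
tcp_rot: [[1.0, 0.004, -0.004], [0.004, -1.0, 0.005], [-0.004, -0.005, -1.0]]
force: [-2.9, 6.3, 1.9]
opening: 0.475
grasp_force: 30.0
```

Stable at 41 mm under 30 N, well above the 6 N spring, so the trigger is on its stop. A short further hold, then release and rise.

Call:
{"op": "jog_arm", "data": {"delta_pos": [[0, 0, 0], [0, 0.9, 0], [0, 0.9, 0], [0, 0.9, 0], [0, 0.9, 0], [0, 0.9, 0], [0, 0.9, 0], [0, 0.9, 0], [0, 0.9, 4], [0, 0.9, 9], [0, 0.9, 9]], "turn": [0, 0, 0, 0, 0, 0, 0, 0, 0, 0, 0], "grip": [0.65, 0, 0, 0, 0, 0, 0, 0, 0, 0, 0]}}

```text
time_s: 56.72
position: [0.5134, -0.3744, 0.1313]
tcp_rot: [[1.0, 0.004, 0.007], [0.004, -1.0, -0.007], [0.007, 0.008, -1.0]]
force: [-0.2, -0.2, 0.2]
opening: 1.002
grasp_force: 0.0
```

```bash
python3 dial.py|head -1; python3 see.py
python3 - <<'E'
from rig import *
from h import *
S=capture("side");hsv=cv2.cvtColor(S["color"],cv2.COLOR_BGR2HSV)
m=(cv2.inRange(hsv,(0,130,90),(4,255,255))|cv2.inRange(hsv,(170,130,90),(180,255,255)))
for q in cv2.findContours(m,0,cv2.CHAIN_APPROX_NONE)[0]:
    w=rectw(S,q,.096)
    if len(q)>8 and 490<w[0]<570 and -400<w[1]<-320: print("trigger",w)
E
```

```text
pointer blob 15 [682.6 -61.2  22.3   9.4   2.1] angle 20.0 r 0.012
top [125. 200.] [444.9 227.1  43.4  46.   81.8]
top [106. 195.] [457.7 289.5  47.5  41.1   1.8]
top [ 99. 166.] [550.1 314.2  40.8  48.4  83.9]
t 56.875 tcp [ 510.1 -371.   125.8] open 86.9 0.0 yaw -89.8 [ 0.   0.4 -1.5]
```

Call:
{"op": "jog_arm", "data": {"delta_pos": [[4, 6, 0], [7, 12, 0], [10, 18, 0], [13, 24, 0], [16.1, 30.8, 0], [16.1, 30.8, 0], [16.1, 30.8, 0], [16.1, 30.8, -4], [16.1, 30.8, -4], [16.1, 30.8, -4]], "turn": [0, 5, 10, 14, 14, 14, 14, 14, 14, 14], "grip": [0.5, 0.5, 0.5, 0.5, 0.5, 0.5, 0.5, 0.5, 0.5, 0.5]}}

```text
time_s: 58.18
position: [0.6715, -0.0647, 0.0865]
tcp_rot: [[0.97, 0.245, -0.001], [0.245, -0.97, 0.0], [-0.001, -0.0, -1.0]]
force: [-0.1, -0.1, 1.3]
opening: 0.507
grasp_force: 0.0
```

```bash
python3 see.py
```

```text
side [260. 121.] [553.  316.7  44.7  46.1  88.6]
t 58.275 tcp [672.6 -64.7  87.8] open 43.8 0.0 yaw -75.8 [-0.1 -0.4 -0.1]
```

Call:
{"op": "jog_arm", "data": {"delta_pos": [[-0.1, 0.1, -3], [-0.1, 0.1, -5.7], [-0.1, 0.1, -5.7], [-0.1, 0.1, -5.7], [-0.1, 0.1, -5.7], [-0.1, 0.1, -5.7], [-0.1, 0.1, -5.7], [-0.1, 0.1, -5.7]], "turn": [0, 0, 0, 0, 0, 0, 0, 0], "grip": [0.5, 0.5, 0.5, 0.95, 0.95, 0.95, 0.95, 0.95]}}

```text
time_s: 59.28
position: [0.6713, -0.063, 0.0303]
tcp_rot: [[0.969, 0.246, 0.001], [0.246, -0.969, -0.001], [0.001, 0.001, -1.0]]
force: [-1.5, -0.1, 4.0]
opening: 0.162
grasp_force: 30.0
```

Call:
{"op": "jog_arm", "data": {"delta_pos": [[0, 0, 0], [0, 0, 0], [0, 0, 0], [0, 0, 0], [0, 0, 0], [0, 0, 0], [0, 0, 0], [0, 0, 0], [0, 0, 0], [0, 0, 0], [0, 0, 0], [0, 0, 0]], "turn": [10, 20, 30, 40, 50, 60, 70, 80, 90, 100, 110, 120], "grip": [0.95, 0.95, 0.95, 0.95, 0.95, 0.95, 0.95, 0.95, 0.95, 0.95, 0.95, 0.95]}}

```text
time_s: 60.78
position: [0.6713, -0.063, 0.0303]
tcp_rot: [[-0.702, 0.712, 0.001], [0.712, 0.702, -0.001], [-0.001, 0.0, -1.0]]
force: [-1.3, -0.5, 4.3]
opening: 0.157
grasp_force: 30.0
```

Call:
{"op": "jog_arm", "data": {"delta_pos": [[0, 0, 0], [0, 0, 0], [0, 0, 0], [0, 0, 0], [0, 0, 0]], "turn": [10, 20, 28, 28, 28], "grip": [0.95, 0.95, 0.95, 0.95, 0.95]}}

```text
time_s: 61.4
position: [0.6713, -0.063, 0.0303]
tcp_rot: [[-0.952, 0.307, 0.001], [0.307, 0.952, -0.001], [-0.001, -0.0, -1.0]]
force: [-0.6, -0.8, 5.8]
opening: 0.158
grasp_force: 30.0
```

Release, rise and move clear, back towards the start side at a safe height.

Call:
{"op": "jog_arm", "data": {"delta_pos": [[0, 0, 0], [0, 0, 0], [0, 0, 0], [0, 0, 5], [0, 0, 10], [-5, -4, 14], [-10, -8, 14], [-16, -11, 14], [-22, -12, 14], [-22, -12, 14], [-22, -12, 14]], "turn": [0, 0, 0, 0, 0, 0, 0, 0, 0, 0, 0], "grip": [0.5, 0.5, 0.5, 0.5, 0.5, 0.5, 0.5, 0.5, 0.5, 0.5, 0.5]}}

```text
time_s: 62.78
position: [0.4509, -0.183, 0.1698]
tcp_rot: [[-0.952, 0.307, 0.001], [0.307, 0.952, -0.0], [-0.001, 0.0, -1.0]]
force: [-0.1, -1.1, 0.2]
opening: 0.501
grasp_force: 0.0
```

```bash
python3 dial.py|head -2; python3 see.py
python3 - <<'E'
from rig import *
import cv2,numpy as np
T=capture("top");S=capture("side")
t=T["color"][100:240,60:260];s=S["color"][90:275,205:335]
cv2.imwrite("pics/final.png",np.hstack([cv2.resize(t,(500,350),interpolation=2),np.zeros((350,4,3),np.uint8),cv2.resize(s,(246,350),interpolation=2)]))
E
```

```text
pointer blob 14 [660.3 -62.   22.2   9.4   2.1] angle 162.0 r 0.011
[[139 140 144 148 144 141 137 135 129 123 119 116 107  95  88  90  96 104
top [125. 200.] [444.7 227.4  42.9  46.2  81.4]
top [105. 195.] [457.7 289.6  47.5  40.9   1.8]
top [ 99. 167.] [548.9 314.5  40.5  46.4  86.1]
side [260. 121.] [553.  316.7  44.7  46.1  88.6]
t 62.925 tcp [ 452.9 -183.   169.8] open 43.4 0.0 yaw 72.3 [-1.1 -0.4  1.2]
```

View pics/final.png

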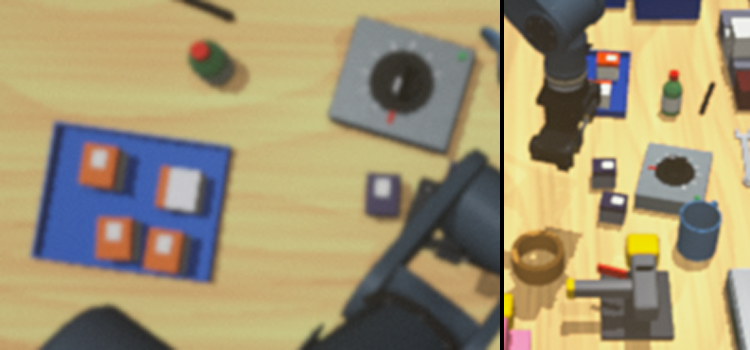

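The final view shows all four cartons inside the tray at crop (55–215, 145–270). The dial pointer is on the red tick, the trigger is released, and both grey cartons are untouched.

```bash
python3 -c "
from rig import *
print(hand_in())"
```

```text
the job is handed in; nothing more can be done
None
```

Handed in: all four orange-topped cartons are on the tray floor (one on its side after slipping from the grip), the trigger was squeezed, held and released with the dial at bay five, and the dial is back at its stop.

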